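# Release the cash cassette with the code dials and slide it into the till

## Robot

A 6-joint arm with a two-finger parallel gripper is mounted at the origin on the work surface. World frame = base frame: x ahead of the robot, y to its left, z up, the work surface at z = 0. Lengths are in m, angles in rad, forces in N, time in s.
With the tool pointing down it reaches from about 0.35 to 0.975 m from the base axis. Payload 4.9 kg.
Tool frame: the origin (TCP) lies midway between the tips of the shut fingers; the grasp point (between the pads) lies 19 mm behind it; z points along the fingers, x is the direction in which the jaws open and shut, and the axes are right-handed (so a half turn about z gives the same grasp; the last joint's range is limited). The gripper opens to 85 mm and grips with 20 to 120 N. Pads are 22 mm wide; open, the fingers measure 114 mm over their backs; the gripper's body (76 mm by 85 mm) begins 54 mm behind the grasp point. The pads swing forward as they close: fully open they stand 13 mm farther back than shut.
Start: joints at [1.227, 0.053, 1.613, -0, 1.476, -0.119], TCP at [0.139, 0.609, 0.203] pointing down, gripper open.
Joint ranges: [-3.01, 3.01], [-1.01, 2.22], [0.06, 2.58], [-1.02, 4.17], [0.09, 2.62], [-3.14, 3.14]. Speed limits (rad/s): [2.57, 2.57, 3.14, 3.14, 3.14, 3.14].

## Interface

Orientations are given as a rotation vector (axis times angle).
In Python, from station import ctrl gives the robot as it stands.
- The arm moves only by the tool step_arm, never from a script. Its argument "increments" is text: rows parted by semicolons, each of 6 numbers parted by spaces: the shift along the tool's x, y, z as a fraction of full scale, then the turn, a rotation vector about the tool's x, y, z as a fraction of full scale. In form: x y z rx ry rz; .... A call has 1 to 12 rows; each row shifts and turns the commanded pose from where the row before left it, along the tool's axes as they then stand; what a row does not reach is not made up. Full scale, the value 1, is 0.025 m for a shift and 0.1 rad for a turn. A row lasts 1/12 s, in which the tool goes at most 41.7 mm and 7.16 degrees, less where a joint would pass 70% of its speed; a pose out of reach is approached as far as the arm can. A call with a number of a shift or a turn outside -1 to 1 is refused whole. A call with a gripper value outside its range is refused whole. "fingers" is the opening, from -1 (shut) to 1 (fully open), so that 0 is half open, set as the call begins (left out, the last holds). The fingers move at their own pace and stop on an object; "newtons" is the grip in N (left out, the last holds). Time passes only in rows, so rows that do not move let the fingers close. It gives the time, the measured TCP pose, the force and the opening at its end, in the units of the state.
- ctrl.get_obs(): the state, without advancing time (a new reading comes with each control period).
- ctrl.get_image(name): name is "scene" or "side" or "wrist"; returns a dict with "pixels" (480x640x3 uint8, red, green, blue), "intrinsics" (3x3 intrinsics, pixels), "eye" and "orientation" of the camera in the world. Camera axes: x right, y down, z forward; pixel columns grow to the right and rows downward; lengths in m; the calibration is good to about 2 mm. A picture is of the moment at which its call begins. There is no depth.
- ctrl.finish_job(): hands the job in, once; it reports no verdict.
The state is a dict: "t": time; "q": joint angles; "dq": joint speeds; "effort": joint torques, N m; "tool_pos": TCP position; "tool_rot": TCP orientation; "contact_force": force on the tool from outside, world axes, zero at the start; "wrist_torque": the same for the moment, N m; "opening": finger opening in m.
Only numpy, scipy, OpenCV 4.12 (cv2) and the standard library are available. Lean on these libraries where they do the work, as an engineer would, in place of code of your own. Each camera call takes 0.05 s, during which the arm holds its last target.

## Task

Get the breakfast till ready: the code of the cash safe is 2 o'clock on its left dial and 10 o'clock on its right dial (the red mark is 12). Then lift the freed yellow cassette out by its handle, stand it on the counter in front of the till and let go of it, and from there slide it into the till's bay all the way to the stop, keeping it upright. Leave both dials on the code and do not disturb the bowl, the mug or the carafe.

Things in the scene. Friction and masses are not known exactly. Their poses are not given: they have to be found in the camera images.
- safe: Grey steel cash safe fixed to the counter, 110 (x) x 316 (y) x 68 mm high; origin: centre of its underside; x = 12 o'clock direction of both dials (roughly away from the robot), y to its left. The well in mid-deck holds the cassette, lid flush with the deck, handle standing out. Upright-axis dials on the deck at y = +108 mm (left) and -108 mm (right). The cassette is locked until both are on the code.
- dial_left (a joint): Left dial (safe's +y end): angle in rad, clockwise from above, of its white pointer line from the red 12 o'clock mark (safe's +x). 1 hour = 0.524 rad; its code, 2 o'clock, = 1.047 (to within 0.15). Turns 0 to 5.76 between end stops, stays where left, friction about 0.06 N m. Starts 0.5 to 1.4 rad clockwise of its code.
- dial_right (a joint): Right dial (safe's -y end), same kind, same reading; its code, 10 o'clock, = 5.236 (to within 0.15). Starts 0.5 to 1.4 rad anticlockwise of its code.
- dial_left_grip (a point): Point on the left dial's axis at the height to grip, 25 mm above the deck (93 mm above the counter). The dial is an upright black bar 48 mm long, 14 mm thick, 28 mm high (top 104.5 mm above the counter) on a round 48 mm skirt 8 mm high; a white line along the top of one half is the pointer. Axes turn with the dial: x along bar and pointer, z up.
- dial_right_grip (a point): The same point on the right dial.
- cassette_center (a point): Centre of the box of the loose yellow cash cassette, 31 mm above its underside. Box 150 (x, length) x 52 (y) x 62 mm (z), 0.35 to 0.65 kg, both ends alike, a groove across each end (34 to 46 mm above the underside). Starts in the safe's well, length along the safe's y, underside 6 mm above the counter, 2 to 3 mm play all round.
- cassette_handle (a point): Centre of the black grip bar of the cassette's top handle: bar 60 mm long (along the cassette's x), 12 mm wide, 12 mm high, 92 mm above the cassette's underside (top 98 mm), 24 mm free below it.
- till: White till base fixed to the counter, 240 (x) x 220 (y) x 124 mm high, a tablet on its rear half (to 170 mm high); origin: centre of its underside. The open bay is in its -x side (roughly towards the robot). Cassette fully home: centre at x = -90 mm, y = 0 here, nose at the stop, last 45 mm standing out of the bay; the handle is then under the roof, so the handle cannot be held for the last push.
- bay_mouth (a point): Centre of the bay's mouth at counter height (till x = -120 mm), axes as the till. The bay runs in along +x, its floor is the counter: 66 mm wide (about 85 mm at the mouth, narrowing over 20 mm), 108 mm high, 105 mm deep to the stop. A yellow strip on the roof lies over its centre line.
- bowl: White bowl, 130 mm wide, 60 mm high; origin at the centre of its underside. To be left alone (moving it 30 mm fails).
- mug: Blue mug, 80 mm wide, 90 mm high; origin at the centre of its underside. To be left alone.
- carafe: White carafe, 94 mm wide, 185 mm high; origin at the centre of its underside. To be left alone.
Things that resemble listed ones, but are neither listed nor needed, are in the scene too. Of the things that look like the part that bears cassette_center, the smaller one is meant.

How it is judged:
On the way, in this order (a step that is already met when the one before it is completed fails the run):
1. both dials stand on the code while the cassette is still in the safe (value of joint dial_left between 0.897 and 1.197 rad and value of joint dial_right between 5.086 and 5.386 rad and height (world z) of cassette_center below 0.06 m), for 0.2 s.
2. the cassette is lifted clear out of the safe (height (world z) of cassette_center above 0.105 m), for 0.1 s.
3. the cassette stands upright on the counter in front of the till, let go of, not yet home (height (world z) of cassette_center below 0.036 m and angle between cassette_center's own z axis and vertical below 0.06 rad and contact force between the fingers and cassette below 0.2 N and x of cassette_center in the frame of till between -0.3 and -0.11 m and y of cassette_center in the frame of till between -0.08 and 0.08 m), for 0.2 s.
At the end, for the whole second after the job is handed in: The cassette is let go and at rest in the till's bay, upright on the counter, within 7 mm of the stop, within 12 mm of the bay's centre line and 0.12 rad of its direction; the left dial is within 0.15 rad of 2 o'clock, the right dial within 0.15 rad of 10 o'clock (x of cassette_center in the frame of till above -0.097 m and y of cassette_center in the frame of till between -0.012 and 0.012 m and height (world z) of cassette_center below 0.036 m and angle between cassette_center's own z axis and vertical below 0.06 rad and angle between the x axis of cassette_center and the x axis of till, either way round below 0.12 rad and linear speed of cassette below 0.01 m/s and value of joint dial_left between 0.897 and 1.197 rad and value of joint dial_right between 5.086 and 5.386 rad); the robot touches nothing.
It fails at once if the cassette is tipped (more than 0.5 rad) (angle between cassette_center's own z axis and vertical above 0.5 rad).
It fails at once if the bowl is moved by more than 30 mm (distance of bowl from where it was at the start of the episode above 0.03 m).
It fails at once if the mug is moved by more than 30 mm (distance of mug from where it was at the start of the episode above 0.03 m).
It fails at once if the carafe is moved by more than 30 mm (distance of carafe from where it was at the start of the episode above 0.03 m).
It also fails if it takes over 67 s, if anything falls off the work surface, if the arm or the gripper's body presses on something with over 40 N, if the wrist force passes 120 N, or if a joint passes its speed limit or range.

## Working session

There is one attempt and no reset: what is moved stays moved. The work goes in short steps, Python scripts to look and compute and a tool call to move; the robot and the scene stay as the last step left them, time stands still between calls to the robot, and variables do not carry over. Pictures are saved under pics/ and viewed, and the job is handed in when it is done.

Besides the shell and the picture viewer there is one more tool, called after "Call:" in YAML: its name, and indented under it one key for each argument. step_arm: Moves the arm, as the interface text tells. Shift numbers are shares of 0.025 m and turn numbers shares of 0.1 rad, none past 1 either way. Its arguments: {"type":"object","properties":{"increments":{"type":"string"},"fingers":{"type":"number"},"newtons":{"type":"number"}},"required":["increments"]}

```bash
mkdir -p pics; ls; python3 - <<'E'
from station import ctrl
import cv2
o=ctrl.get_obs()
print(o)
for n in ("scene","side","wrist"):
    d=ctrl.get_image(n); cv2.imwrite(f"pics/{n}0.png",d["pixels"][:,:,::-1]); print(n,d["intrinsics"],d["eye"],d["orientation"])
E
```

```text
pics
{'t': 0.0, 'q': array([ 1.22701230e+00,  5.33456783e-02,  1.61427600e+00, -3.43296561e-06,
        1.47602059e+00, -1.19017953e-01]), 'dq': array([-0.00153832,  0.0022728 , -0.00112542,  0.00135463, -0.00118367,
       -0.00023209]), 'effort': array([-1.78971401e-03, -3.93693960e+01, -3.70170844e+01, -3.78562490e-04,
        7.27523482e-03, -8.06088167e-06]), 'tool_pos': array([0.13908029, 0.60863318, 0.20198077]), 'tool_rot': array([ 2.45570836,  1.95762644, -0.0027342 ]), 'contact_force': array([-0.00873529,  0.89209558, -0.71321095]), 'wrist_torque': array([-0.01999579, -0.04608421,  0.00485145]), 'opening': 0.08526608729746914}
scene [[479.85403896   0.         318.58134631]
 [  0.         479.85403896 240.37673739]
 [  0.           0.           1.        ]] [1.21764672 0.74772396 0.89954825] [-0.98619586 -2.36703055  1.15354661]
side [[504.07508151   0.         312.21579407]
 [  0.         504.07508151 233.85227948]
 [  0.           0.           1.        ]] [-0.11015589 -0.9195196   0.91160781] [-2.13012122  0.60078762 -0.31523449]
wrist [[420.52316996   0.         319.8359889 ]
 [  0.         420.52316996 243.09313551]
 [  0.           0.           1.        ]] [0.07068943 0.62511363 0.37274883] [2.27518467 1.81384901 0.25382154]
```

View pics/scene0.png

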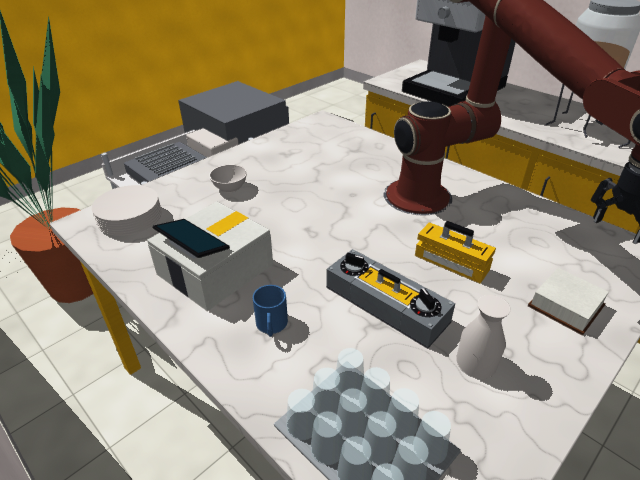

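View pics/side0.png

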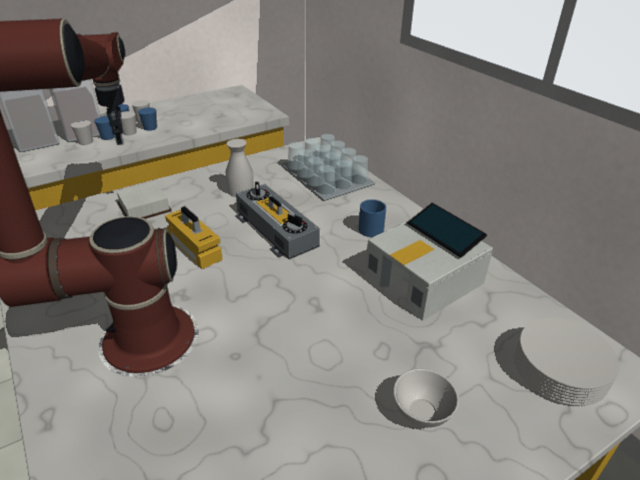

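View pics/wrist0.png

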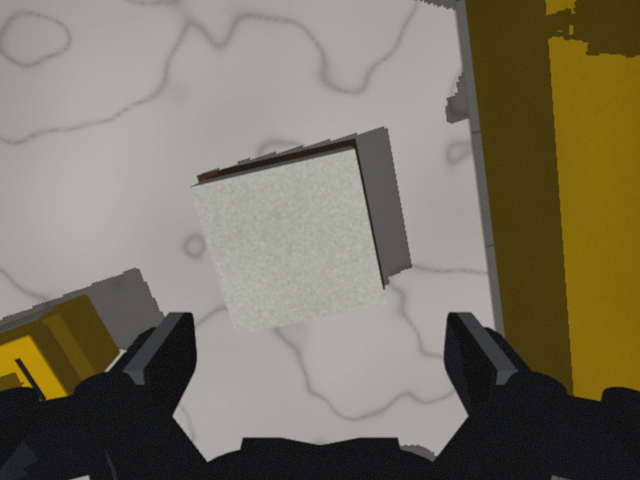

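```bash
cat > h.py <<'E'
import numpy as np, cv2
from scipy.spatial.transform import Rotation as R
def cast(d,uv,z):
    K=np.array(d["intrinsics"]);uv=np.atleast_2d(uv).astype(float)
    r=np.linalg.inv(K)@np.c_[uv,np.ones(len(uv))].T
    r=(R.from_rotvec(d["orientation"]).as_matrix()@r).T
    e=np.array(d["eye"]); return e+r*((z-e[2])/r[:,2])[:,None]
def proj(d,P):
    P=np.atleast_2d(P); c=(P-np.array(d["eye"]))@R.from_rotvec(d["orientation"]).as_matrix()
    u=c@np.array(d["intrinsics"]).T; return u[:,:2]/u[:,2:]
def crop(d,x0,y0,x1,y1,f,name):
    im=d["pixels"][y0:y1,x0:x1,::-1]
    cv2.imwrite(name,cv2.resize(im,None,fx=f,fy=f,interpolation=cv2.INTER_CUBIC))
def tri(da,a,db,b):
    A0=np.array(da["eye"]);A1=cast(da,a,0)[0]-A0;B0=np.array(db["eye"]);B1=cast(db,b,0)[0]-B0
    A1/=np.linalg.norm(A1);B1/=np.linalg.norm(B1)
    s=np.linalg.lstsq(np.c_[A1,-B1],B0-A0,rcond=None)[0]
    p,q=A0+s[0]*A1,B0+s[1]*B1
    return (p+q)/2,np.linalg.norm(p-q)
E
python3 - <<'E'
from station import ctrl
from h import *
import pickle
s=ctrl.get_image("scene");d=ctrl.get_image("side")
pickle.dump((s,d),open("i0.pkl","wb"))
crop(s,315,235,465,350,5,"pics/s_safe.png")
crop(d,225,170,335,265,7,"pics/d_safe.png")
crop(s,140,190,300,340,4,"pics/s_till.png")
crop(d,350,190,500,320,5,"pics/d_till.png")
E
```

```text
(no output)
```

View pics/s_safe.png

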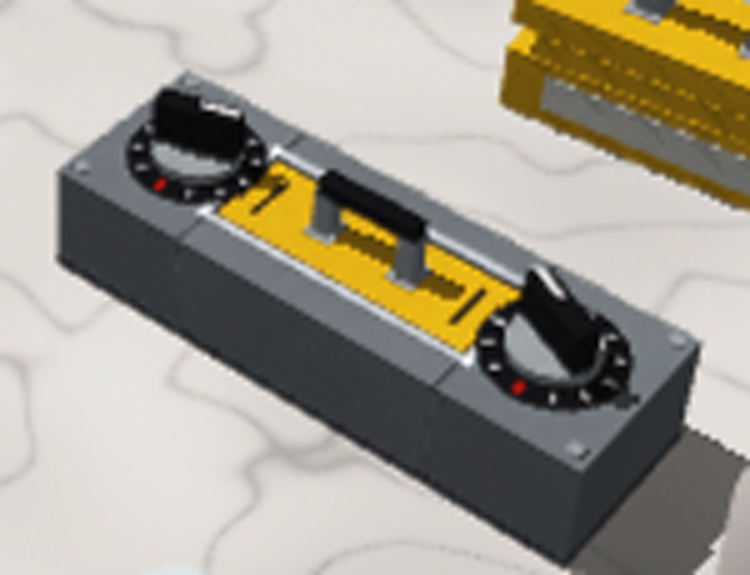

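View pics/d_safe.png

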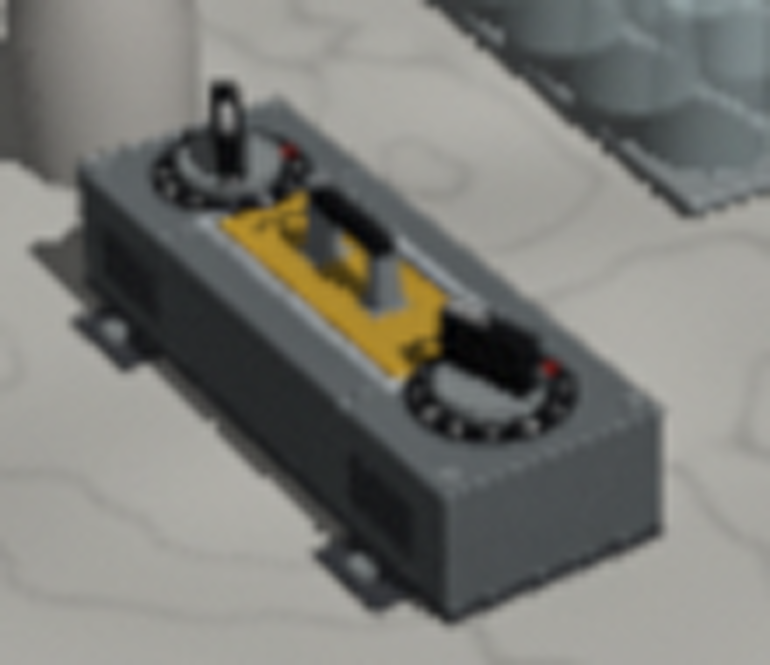

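View pics/s_till.png

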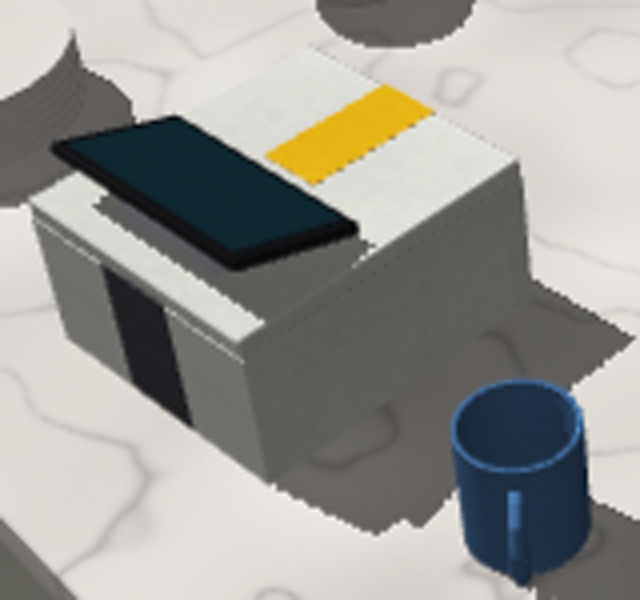

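View pics/d_till.png

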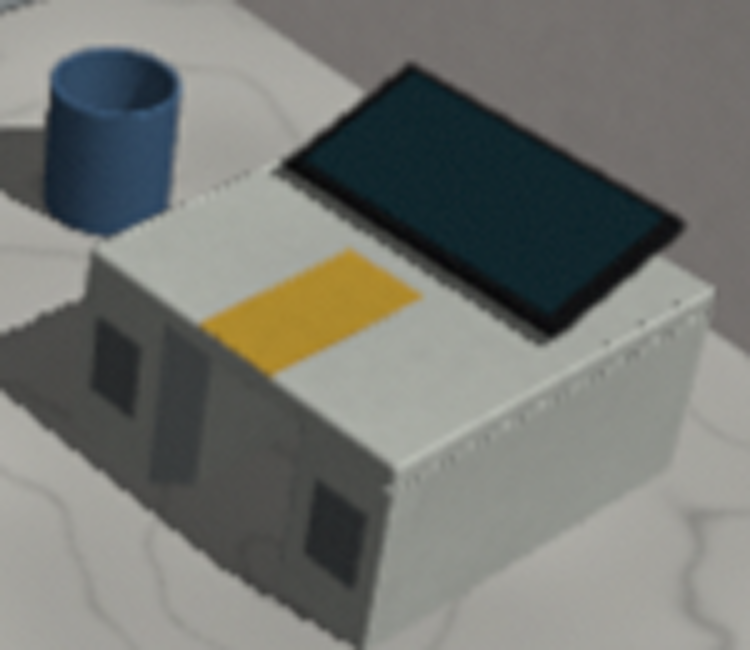

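```bash
python3 - <<'E'
from h import *
import pickle
s,d=pickle.load(open("i0.pkl","rb"))
np.set_printoptions(precision=4,suppress=True)
S=lambda p:np.array(p)/5+[315,235]-.4
D=lambda p:np.array(p)/7+[225,170]-.4
a=cast(s,S([(60,172),(187,72),(700,343),(580,467)]),.068)
b=cast(d,D([(445,490),(80,165),(280,98),(660,408)]),.068)
# order: scene: (+x,-y),(-x,-y),(-x,+y),(+x,+y) ; side: (-x,-y),(-x,+y),(+x,+y),(+x,-y)
b=b[[3,0,1,2]]
print(a);print(b)
for c in(a,b):
    print([np.linalg.norm(c[i]-c[(i+1)%4]) for i in range(4)], c.mean(0), [np.degrees(np.arctan2(*(v[1::-1]))) for v in (c[2]-c[1],c[3]-c[0],c[0]-c[1],c[3]-c[2])])
# handle bar top ends
# till top z=.124
T=lambda p:np.array(p)/4+[140,190]-.4
U=lambda p:np.array(p)/5+[350,190]-.4
# scene strip corners, front edge near: (385,84),(435,112) mouth end; (265,155),(315,185)
st=cast(s,T([(385,84),(435,112),(265,155),(315,185)]),.124)
sd=cast(d,U([(272,376),(202,325),(422,296),(350,250)]),.124)
print("strip");print(st);print(sd)
print("till corners scene",cast(s,T([(310,48),(520,160),(242,352),(30,200)]),.124))
print("till corners side",cast(d,U([(395,470),(92,250),(713,290)]),.124))
m=cast(s,T([(518,480)]),.09);print("mug?",m)
print("red scene",cast(s,S([(160,185),(518,387)]),.068))
print("red side",cast(d,D([(551,368),(289,152)]),.068))
E
```

```text
[[0.5453 0.0969 0.068 ]
 [0.4376 0.0892 0.068 ]
 [0.4187 0.4015 0.068 ]
 [0.5241 0.4055 0.068 ]]
[[0.5406 0.0893 0.068 ]
 [0.436  0.0856 0.068 ]
 [0.4163 0.3916 0.068 ]
 [0.523  0.3986 0.068 ]]
[np.float64(0.10794413820236749), np.float64(0.31286434115688433), np.float64(0.10551153409436263), np.float64(0.3093220281799053)] [0.4814 0.2483 0.068 ] [np.float64(93.47074535302781), np.float64(93.92467144334633), np.float64(4.132693168032288), np.float64(2.2189913360733917)]
[np.float64(0.10470812586224837), np.float64(0.3066715894831918), np.float64(0.10695041971404051), np.float64(0.3098548232355645)] [0.479  0.2413 0.068 ] [np.float64(93.68065138764733), np.float64(93.257845768416), np.float64(2.0140905896161336), np.float64(3.750072643620208)]
strip
[[ 0.5925 -0.2172  0.124 ]
 [ 0.5891 -0.1648  0.124 ]
 [ 0.7011 -0.2076  0.124 ]
 [ 0.697  -0.156   0.124 ]]
[[ 0.5925 -0.2203  0.124 ]
 [ 0.5886 -0.1704  0.124 ]
 [ 0.7008 -0.2102  0.124 ]
 [ 0.6959 -0.1607  0.124 ]]
till corners scene [[ 0.6027 -0.2935  0.124 ]
 [ 0.5839 -0.0799  0.124 ]
 [ 0.8241 -0.0529  0.124 ]
 [ 0.8381 -0.2769  0.124 ]]
till corners side [[ 0.5966 -0.3045  0.124 ]
 [ 0.5794 -0.0901  0.124 ]
 [ 0.8332 -0.2846  0.124 ]]
mug? [[0.757  0.1177 0.09  ]]
red scene [[0.5163 0.1409 0.068 ]
 [0.5033 0.3564 0.068 ]]
red side [[0.5169 0.138  0.068 ]
 [0.5038 0.3523 0.068 ]]
```

```bash
cat >> h.py <<'E'
def plan(o,pos,yaw):
    """shift in current tool axes (full scale units of 25mm), and yaw turn about tool z (units 0.1rad), tool to be vertical"""
    Rm=R.from_rotvec(o["tool_rot"]); M=Rm.as_matrix()
    sh=M.T@(np.array(pos)-o["tool_pos"])
    tgt=R.from_matrix(np.c_[[np.cos(yaw),np.sin(yaw),0],[np.sin(yaw),-np.cos(yaw),0],[0,0,-1]])
    rv=(Rm.inv()*tgt).as_rotvec()
    return sh/.025, rv/.1
def yaw(o):
    M=R.from_rotvec(o["tool_rot"]).as_matrix(); return np.arctan2(M[1,0],M[0,0])
E
python3 - <<'E'
from station import ctrl
from h import *
import pickle
np.set_printoptions(precision=4,suppress=True)
s,d=pickle.load(open("i0.pkl","rb"))
o=ctrl.get_obs()
w=pickle.load(open("i0.pkl","rb"))
print(yaw(o),plan(o,[.53,.25,.30],np.pi/2+.06), plan(o,[.53,.25,.30],yaw(o)))
print("carafe base", cast(s,[(480,362)],0),cast(d,[(237,190)],0), "mug",cast(s,[(270,297)],.09),cast(d,[(372,207)],.09),"bowl",cast(s,[(228,172)],.06),cast(d,[(425,393)],.06))
print("loose cass top", cast(s,[(418,233),(494,255),(455,228)],.07))
E
```

```text
1.3460052263653666 (array([-10.5161,  18.4388,  -3.8877]), array([-0.0028,  0.0101, -2.8479])) (array([-10.5161,  18.4388,  -3.8877]), array([-0.0013,  0.0104, -0.    ]))
carafe base [[0.4736 0.5166 0.    ]] [[0.4707 0.5152 0.    ]] mug [[0.7289 0.088  0.09  ]] [[0.7191 0.0726 0.09  ]] bowl [[ 0.4163 -0.5049  0.06  ]] [[ 0.4209 -0.5003  0.06  ]]
loose cass top [[0.2546 0.1766 0.07  ]
 [0.1922 0.3791 0.07  ]
 [0.1607 0.2385 0.07  ]]
```

Call:
step_arm:
  increments: "-0.5 0.9 -1 0 0 0; -0.5 0.9 -1 0 0 0; -0.5 0.9 -1 0 0 0; -0.5 0.9 -0.9 0 0 0; -0.55 1 0 0 0 0; -0.55 1 0 0 0 0; -0.55 1 0 0 0 0; -0.55 1 0 0 0 0; -0.55 1 0 0 0 0; -0.55 1 0 0 0 0; -0.55 1 0 0 0 0; -0.55 1 0 0 0 0"

```text
t: 1.25
tool_pos: [0.3872, 0.3875, 0.3006]
tool_rot: [-2.457, -1.958, -0.0]
contact_force: [-0.1, -1.1, -0.5]
opening: 0.0854
```

Call:
step_arm:
  increments: "-0.55 1 0 0 0 0; -0.55 1 0 0 0 0; -0.55 1 0 0 0 0; -0.55 1 0 0 0 0; -0.55 1 0 0 0 0; -0.55 1 0 0 0 0; -0.5 0.9 0 0 0 0; 0 0 0 0 0 -0.95; 0 0 0 0 0 -0.95; 0 0 0 0 0 -0.95; 0 0 0 0 0 0; 0 0 0 0 0 0"

```text
t: 2.25
tool_pos: [0.5333, 0.2575, 0.3006]
tool_rot: [-2.156, -2.285, 0.0]
contact_force: [-0.4, 0.3, 1.3]
opening: 0.0852
```

```bash
python3 - <<'E'
from station import ctrl
from h import *
import pickle
o=ctrl.get_obs();w=ctrl.get_image("wrist");pickle.dump((o,w),open("w1.pkl","wb"))
print(o["t"],o["tool_pos"],yaw(o),o["q"])
cv2.imwrite("pics/w1.png",w["pixels"][:,:,::-1])
E
```

```text
2.25 [0.53327433 0.25753519 0.30055354] 1.6285380179723896 [ 3.24260726e-01 -6.39733787e-02  1.56894335e+00  2.80266547e-05
  1.63687667e+00 -1.30427544e+00]
```

View pics/w1.png

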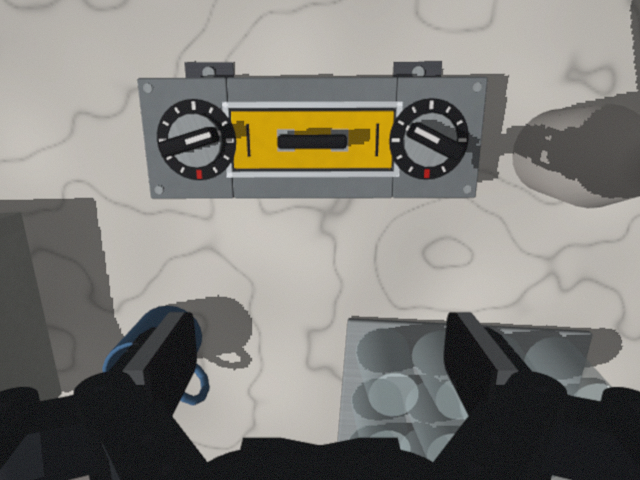

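```bash
python3 - <<'E'
from h import *
import pickle
o,w=pickle.load(open("w1.pkl","rb"))
crop(w,130,60,500,210,2.16,"pics/w1c.png")
a=w["pixels"][90:190,150:240,::-1];b=w["pixels"][90:190,380:470,::-1]
cv2.imwrite("pics/w1d.png",cv2.resize(np.hstack([a,b]),None,fx=4.4,fy=4.4,interpolation=cv2.INTER_CUBIC))
E
```

```text
(no output)
```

View pics/w1d.png

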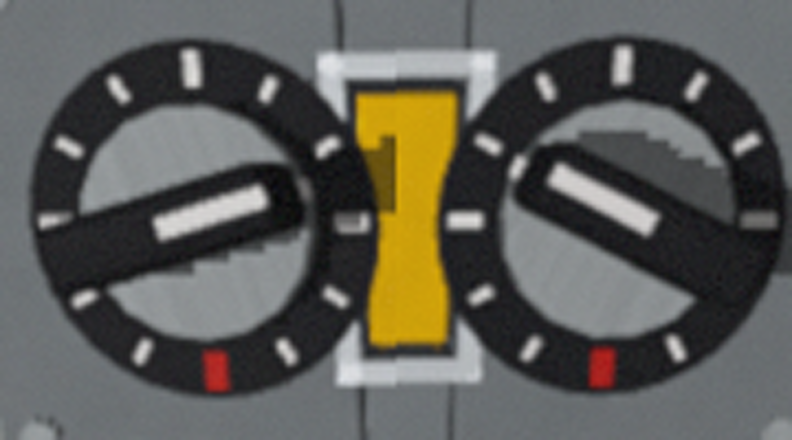

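View pics/w1c.png

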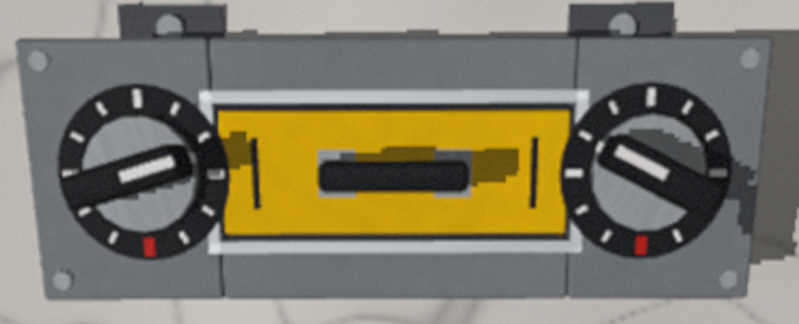

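```bash
python3 - <<'E'
from h import *
import pickle
np.set_printoptions(precision=4,suppress=True)
o,w=pickle.load(open("w1.pkl","rb"))
C=lambda p:np.array(p)/2.16+[130,60]-.3
c=cast(w,C([(18,40),(770,40),(745,298),(45,298)]),.068)
print(c,c.mean(0),[np.linalg.norm(c[i]-c[(i+1)%4]) for i in range(4)])
ax=(c[2]-c[1]+c[3]-c[0]);al=np.arctan2(ax[1],ax[0]);lv=(c[1]-c[0])+(c[2]-c[3]);al2=np.arctan2(lv[1],lv[0])-np.pi/2
print("safe yaw",al,al2)
A=lambda p:np.array(p)/4.4+[150,90]-.4
B=lambda p:np.array(p)/4.4+[290,90]-.4
rd=cast(w,A([(203,217)]),.068);ld=cast(w,B([(612,217)]),.068)
print("ring centres",rd,ld,"from safe",np.linalg.norm(ld-rd))
print("red yaw",cast(w,A([(217,370)]),.068)-rd,cast(w,B([(602,367)]),.068)-ld, "12-6:",cast(w,A([(217,370),(191,68)]),.068),cast(w,B([(602,367),(622,65)]),.068))
for nm,f,p in(("R",A,[(155,230),(268,192)]),("L",B,[(655,222),(552,175)])):
    q=cast(w,f(p),.1045);v=q[1]-q[0];th=np.arctan2(v[1],v[0]);print(nm,q,"len",np.linalg.norm(v),"world dir",th,"cw",(al2-th)%(2*np.pi))
h=cast(w,C([(320,160),(467,160),(467,192),(320,192)]),.104);print("handle",h,h.mean(0))
ring=cast(w,C([(214,250),(580,248),(575,95),(207,95)]),.068);print(ring.mean(0))
E
```

```text
[[0.435  0.0888 0.068 ]
 [0.4171 0.4004 0.068 ]
 [0.5249 0.4073 0.068 ]
 [0.543  0.0942 0.068 ]] [0.48   0.2477 0.068 ] [np.float64(0.31213646856041993), np.float64(0.10807518639060551), np.float64(0.31363527836115596), np.float64(0.1081020963203609)]
safe yaw 0.056570006712507816 0.05753182486653463
ring centres [[0.4851 0.1392 0.068 ]] [[0.4726 0.3558 0.068 ]] from safe 0.21697327560501264
red yaw [[0.0321 0.0022 0.    ]] [[0.0315 0.0019 0.    ]] 12-6: [[0.5172 0.1415 0.068 ]
 [0.4551 0.1374 0.068 ]] [[0.5041 0.3577 0.068 ]
 [0.4421 0.3539 0.068 ]]
R [[0.4861 0.1403 0.1045]
 [0.4777 0.1621 0.1045]] len 0.023411448137911257 world dir 1.936198387181222 cw 4.404518744864899
L [[0.4722 0.355  0.1045]
 [0.4646 0.3341 0.1045]] len 0.022184026423560363 world dir -1.9182963813339868 cw 1.9758282062005215
handle [[0.4749 0.2189 0.104 ]
 [0.4716 0.2763 0.104 ]
 [0.4838 0.2772 0.104 ]
 [0.4871 0.2192 0.104 ]] [0.4794 0.2479 0.104 ]
[0.48   0.2475 0.068 ]
```

Call:
step_arm:
  increments: "0 0 0 0 0 1; 0 0 0 0 0 1; 0 0 0 0 0 1; 0 0 0 0 0 1; 0 0 0 0 0 1; 0 0 0 0 0 1; 0 0 0 0 0 1; 0 0 0 0 0 1; 0 0 0 0 0 1; 0 0 0 0 0 1"
  fingers: 0
  newtons: 40

```text
t: 3.13
tool_pos: [0.5332, 0.2578, 0.3007]
tool_rot: [2.99, 0.965, 0.0]
contact_force: [-0.8, -0.4, -0.8]
opening: 0.0428
```

Call:
step_arm:
  increments: "0 0 0 0 0 1; 0 0 0 0 0 1; 0 0 0 0 0 1; 0 0 0 0 0 1; 0 0 0 0 0 1; 0 0 0 0 0 1; 0 0 0 0 0 1; 0 0 0 0 0 1; 0 0 0 0 0 1; 0 0 0 0 0 0.75; 0 0 0 0 0 0"

```text
t: 4.05
tool_pos: [0.5332, 0.2578, 0.3007]
tool_rot: [3.095, -0.541, 0.0]
contact_force: [1.0, -0.2, -0.1]
opening: 0.0426
```

```bash
python3 - <<'E'
from station import ctrl
from h import *
np.set_printoptions(precision=4,suppress=True)
o=ctrl.get_obs();print(o["t"],o["tool_pos"],yaw(o),o["q"])
print(plan(o,[.4735,.3552,.13],-.347))
E
```

```text
4.05 [0.5332 0.2578 0.3007] -0.3463514382049396 [ 0.3247 -0.0642  1.5689 -0.      1.6369  0.671 ]
(array([-3.5682, -2.8562,  6.8282]), array([ 0.0001, -0.0001,  0.0065]))
```

Call:
step_arm:
  increments: "-0.6 -0.48 0.7 0 0 0; -0.6 -0.48 0.7 0 0 0; -0.6 -0.48 0.7 0 0 0; -0.6 -0.48 0.7 0 0 0; -0.6 -0.48 0.7 0 0 0; -0.57 -0.46 0.7 0 0 0; 0 0 0.8 0 0 0; 0 0 0.8 0 0 0; 0 0 1 0 0 0; 0 0 0 0 0 0; 0 0 0 0 0 0"

```text
t: 4.97
tool_pos: [0.4722, 0.3545, 0.1292]
tool_rot: [3.093, -0.536, -0.004]
contact_force: [-0.0, -0.1, 0.1]
opening: 0.0427
```

```bash
python3 - <<'E'
from station import ctrl
from h import *
import pickle
np.set_printoptions(precision=4,suppress=True)
o=ctrl.get_obs();print(o["t"],o["tool_pos"],yaw(o))
w=ctrl.get_image("wrist")
print(plan(o,[.4735,.3552,.080],-.347))
print(proj(w,[[.4735,.3552,.1045],[.4735,.3552,.0]]))
cv2.imwrite("pics/w2.png",w["pixels"][:,:,::-1])
E
```

```text
4.9667 [0.4722 0.3545 0.1292] -0.3432745192274535
(array([ 0.0424, -0.0507,  1.9669]), array([0.0282, 0.024 , 0.0373]))
[[321.8533 268.8881]
 [321.6188 220.2655]]
```

View pics/w2.png

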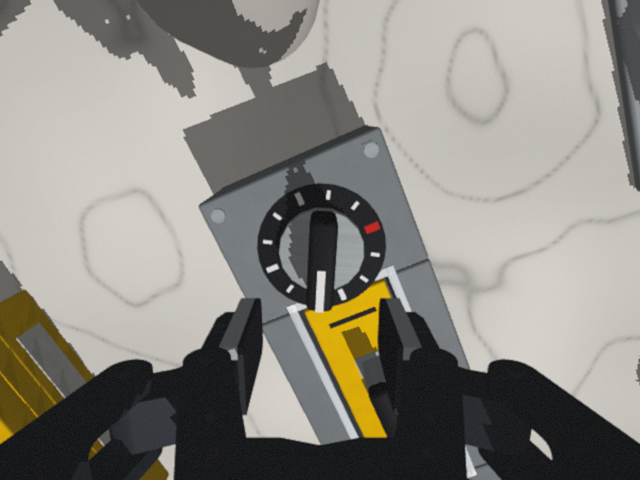

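Call:
step_arm:
  increments: "0.04 -0.05 0.7 0 0 0; 0 0 0.7 0 0 0; 0 0 0.57 0 0 0; 0 0 0 0 0 0"

```text
t: 5.35
tool_pos: [0.4738, 0.3551, 0.0796]
tool_rot: [3.093, -0.537, -0.004]
contact_force: [-0.4, -0.3, -0.8]
opening: 0.043
```

Call:
step_arm:
  increments: "0 0 0 0 0 0; 0 0 0 0 0 0; 0 0 0 0 0 0; 0 0 0 0 0 0; 0 0 0 0 0 0; 0 0 0 0 0 0"
  fingers: -1
  newtons: 40

```text
t: 5.85
tool_pos: [0.4751, 0.356, 0.082]
tool_rot: [-3.095, 0.538, -0.001]
contact_force: [0.5, 0.1, 0.2]
opening: -0.0
```

```bash
python3 - <<'E'
from station import ctrl
from h import *
o=ctrl.get_obs();print(o["t"],o["tool_pos"],yaw(o),o["opening"],o["contact_force"])
w=ctrl.get_image("wrist");d=ctrl.get_image("side")
cv2.imwrite("pics/w3.png",w["pixels"][:,:,::-1])
crop(d,180,100,340,260,4,"pics/d3.png")
E
```

```text
5.85 [0.47507835 0.35600366 0.08204968] -0.34394637899312963 -4.475985302425517e-05 [0.51102631 0.05116418 0.18058565]
```

View pics/w3.png

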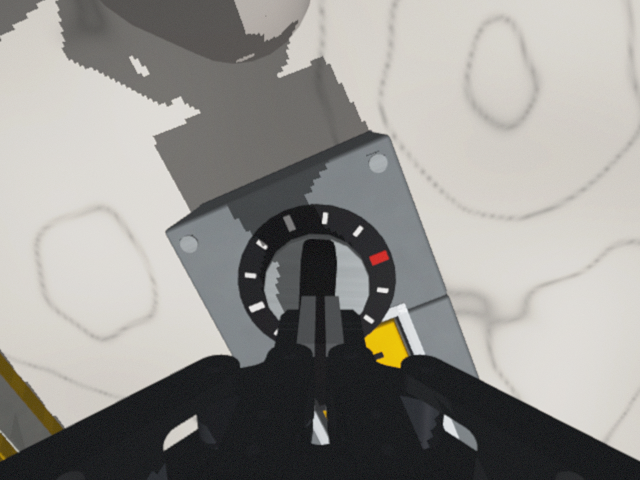

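View pics/d3.png

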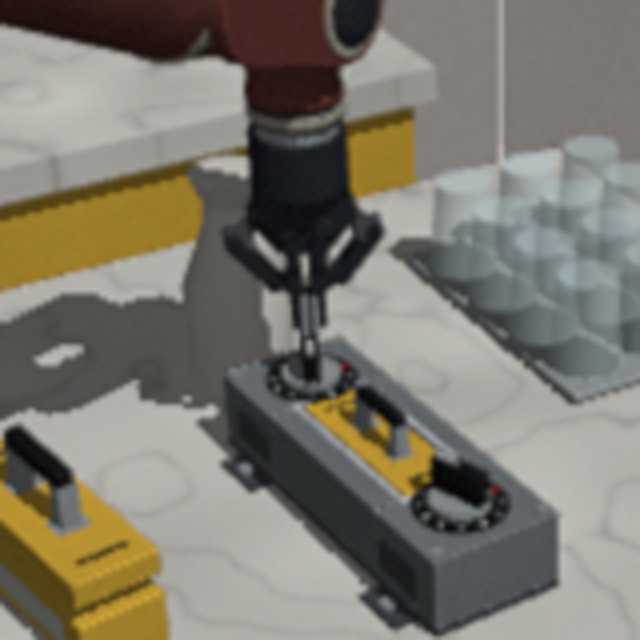

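```bash
python3 - <<'E'
from station import ctrl
from h import *
o=ctrl.get_obs()
w=ctrl.get_image("wrist");d=ctrl.get_image("side")
p=o["tool_pos"]
P=[p,p+[0,0,.0225],p+[0,0,.05]]
print(proj(w,P)); print((proj(d,P)-[180,100])*4)
crop(d,225,150,295,220,9,"pics/d4.png"); print((proj(d,P)-[225,150])*9)
print(ctrl.get_obs()["t"], o["q"])
crop(w,200,200,440,440,3,"pics/w4.png");print((proj(w,P)-200)*3)
E
```

```text
[[319.77372436 290.51559538]
 [319.74721281 313.08456325]
 [319.70333721 350.43534804]]
[[308.5126306  358.14499514]
 [306.86439742 333.70576204]
 [304.81273624 303.2846866 ]]
[[289.15341884 355.82623906]
 [285.4448942  300.8379646 ]
 [280.82865654 232.39054484]]
6.05 [ 5.17799357e-01  8.27873182e-02  1.79151807e+00 -3.58498611e-05
  1.26687664e+00  8.61760631e-01]
[[359.32117307 271.54678614]
 [359.24163843 339.25368974]
 [359.11001162 451.30604413]]
```

View pics/d4.png

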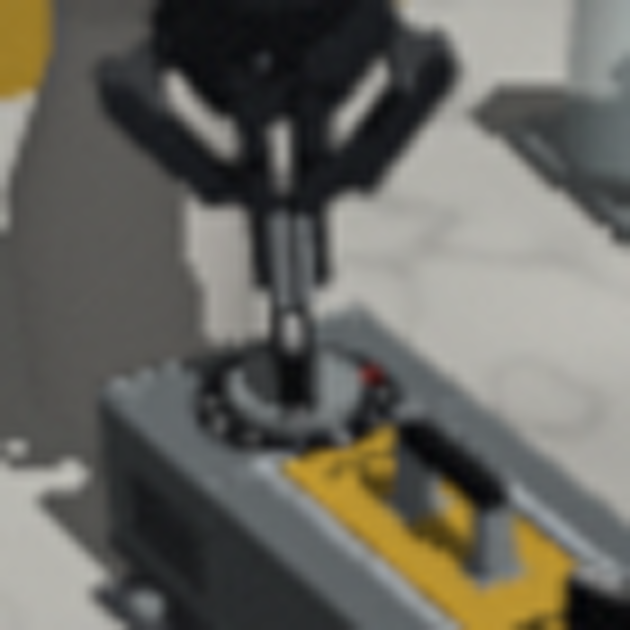

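View pics/w4.png

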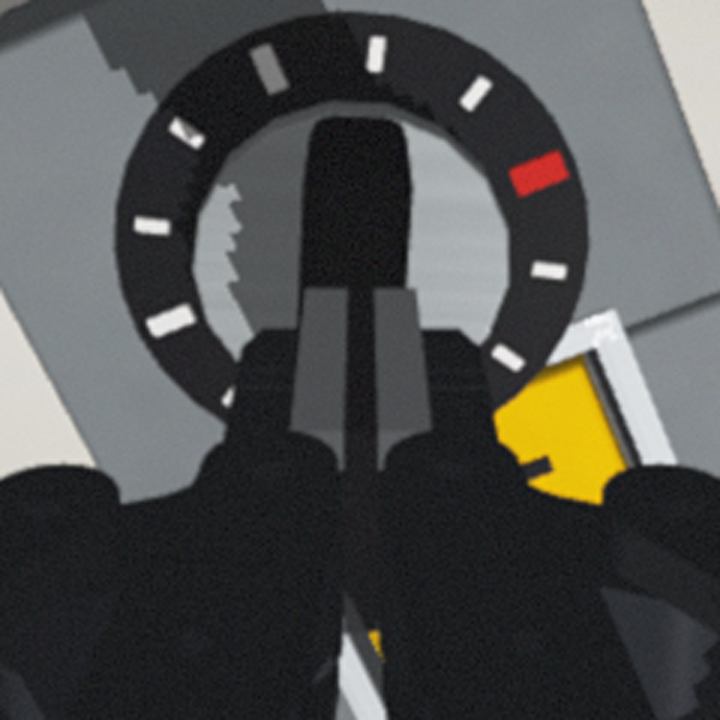

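```bash
python3 - <<'E'
from station import ctrl
from h import *
o=ctrl.get_obs()
w=ctrl.get_image("wrist")
M=R.from_rotvec(o["tool_rot"]).as_matrix();p=o["tool_pos"]
print("eye in tool",M.T@(w["eye"]-p), (M.T@R.from_rotvec(w["orientation"]).as_matrix()).round(3))
for zb in (0,-.008,-.013,-.022,-.03):
    P=[p+M@np.array([x,-.011,zb]) for x in(-.0425,-.0215,0,.0215,.0425)]
    c=(np.array(P)-w["eye"])@R.from_rotvec(w["orientation"]).as_matrix()
    print(zb,proj(w,P).round(0).tolist(),c[0,2])
E
```

```text
eye in tool [ 0.00017476 -0.07106479 -0.17071235] [[ 1.    -0.    -0.001]
 [ 0.     0.96   0.278]
 [ 0.    -0.278  0.96 ]]
0 [[221.0, 267.0], [270.0, 267.0], [320.0, 267.0], [370.0, 267.0], [419.0, 267.0]] 0.1807079026223569
-0.008 [[216.0, 273.0], [267.0, 273.0], [320.0, 273.0], [372.0, 273.0], [423.0, 273.0]] 0.17302423110581922
-0.013 [[213.0, 278.0], [266.0, 278.0], [320.0, 278.0], [373.0, 278.0], [426.0, 278.0]] 0.1682219364079832
-0.022 [[208.0, 286.0], [263.0, 286.0], [320.0, 286.0], [376.0, 286.0], [432.0, 286.0]] 0.1595778059518783
-0.03 [[202.0, 294.0], [260.0, 294.0], [320.0, 294.0], [379.0, 294.0], [437.0, 294.0]] 0.15189413443534064
```

```bash
python3 - <<'E'
from h import *
import pickle
s,d=pickle.load(open("i0.pkl","rb"))
p=np.array([.1391,.6086,.202]);M=R.from_rotvec([2.4557,1.9576,-.0027]).as_matrix()
crop(d,80,80,160,160,8,"pics/t0.png");crop(s,570,160,640,230,8,"pics/t1.png")
for zb in(0,-.013,-.035):
    P=[p+M@np.array([x,0,zb]) for x in(-.0425,.0425)]
    print(zb,((proj(d,P)-80)*8).round(),((proj(s,P)-[570,160])*8).round())
E
```

```text
0 [[339. 601.]
 [332. 509.]] [[177. 606.]
 [454. 763.]]
-0.013 [[332. 571.]
 [325. 479.]] [[193. 571.]
 [472. 727.]]
-0.035 [[319. 518.]
 [313. 427.]] [[219. 511.]
 [504. 665.]]
```

View pics/t0.png

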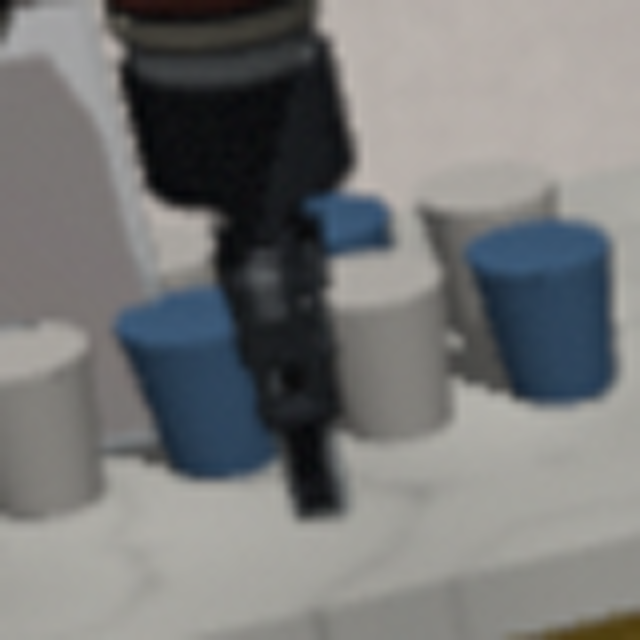

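View pics/t1.png

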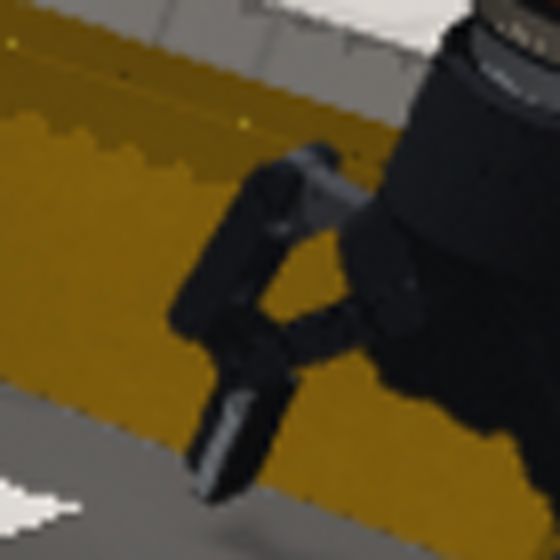

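Call:
step_arm:
  increments: "0 0 -0.4 0 0 0; 0 0 0 0 0 0; 0 0 0 0 0 0; 0 0 0 0 0 0"
  fingers: 0

```text
t: 6.43
tool_pos: [0.4751, 0.3559, 0.0919]
tool_rot: [-3.095, 0.538, -0.001]
contact_force: [0.5, 1.3, 0.3]
opening: 0.0426
```

Call:
step_arm:
  increments: "0 0 0.4 0 0 0; 0 0 0.4 0 0 0; 0 0 0.4 0 0 0; 0 0 0 0 0 0"

```text
t: 6.77
tool_pos: [0.4724, 0.3544, 0.0573]
tool_rot: [3.091, -0.537, -0.008]
contact_force: [-1.7, -0.6, -0.3]
opening: 0.0428
```

```bash
python3 - <<'E'
from station import ctrl
from h import *
o=ctrl.get_obs();print(o["t"],o["tool_pos"],yaw(o),o["opening"],o["contact_force"],plan(o,[.4735,.3554,.06],-.347))
w=ctrl.get_image("wrist");d=ctrl.get_image("side")
cv2.imwrite("pics/w5.png",np.hstack([cv2.resize(w["pixels"][120:480,140:500,::-1],(400,400)),cv2.resize(d["pixels"][150:220,225:295,::-1],(400,400),interpolation=cv2.INTER_CUBIC)]))
E
```

```text
6.7667 [0.47242981 0.3544348  0.05730551] -0.34404761109328885 0.04278323087344322 [-1.69057716 -0.61029521 -0.26282711] (array([ 0.0268248 , -0.05025323, -0.10814153]), array([0.0492557 , 0.04181022, 0.02962681]))
```

View pics/w5.png

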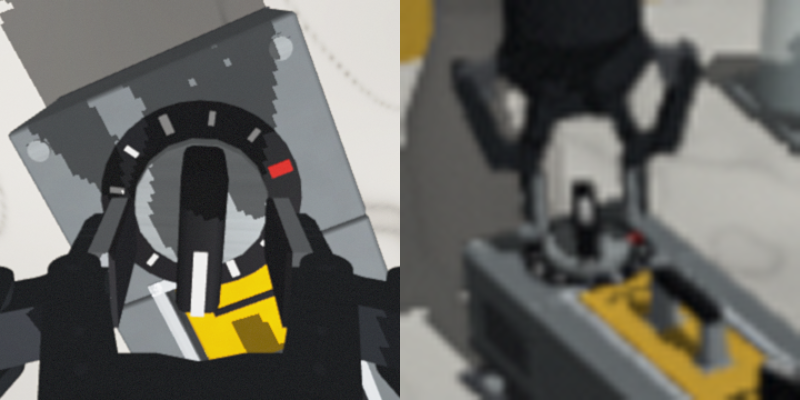

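Call:
step_arm:
  increments: "0 0 0 0 0 0; 0 0 0 0 0 0; 0 0 0 0 0 0; 0 0 0 0 0 0; 0 0 0 0 0 0"
  fingers: -1
  newtons: 40

```text
t: 7.28
tool_pos: [0.4735, 0.3564, 0.0621]
tool_rot: [-3.095, 0.538, 0.005]
contact_force: [-6.0, 1.3, 3.4]
opening: 0.0128
```

Call:
step_arm:
  increments: "0 0 0 0 0 -0.8; 0 0 0 0 0 -0.8; 0 0 0 0 0 -0.8; 0 0 0 0 0 -0.8; 0 0 0 0 0 -0.8; 0 0 0 0 0 -0.8; 0 0 0 0 0 -0.8; 0 0 0 0 0 -0.8; 0 0 0 0 0 -0.8; 0 0 0 0 0 -0.8; 0 0 0 0 0 -0.8; 0 0 0 0 0 -0.5"

```text
t: 8.28
tool_pos: [0.4724, 0.3562, 0.0621]
tool_rot: [-3.005, -0.912, 0.008]
contact_force: [-9.5, -0.7, 6.3]
opening: 0.0126
```

Call:
step_arm:
  increments: "0 0 0 0 0 0; 0 0 0 0 0 0; 0 0 0 0 0 0"

```text
t: 8.53
tool_pos: [0.4724, 0.3563, 0.0621]
tool_rot: [-3.006, -0.908, 0.008]
contact_force: [-9.6, -0.3, 6.0]
opening: 0.013
```

```bash
python3 - <<'E'
from station import ctrl
from h import *
o=ctrl.get_obs();print(o["t"],o["tool_pos"],yaw(o),o["opening"],o["contact_force"],o["wrist_torque"])
w=ctrl.get_image("wrist")
crop(w,140,120,500,480,1.5,"pics/w6.png")
E
```

```text
8.5333 [0.47237712 0.35626414 0.06213074] 0.586535040875532 0.012952042811399255 [-9.60033853 -0.29817107  6.04804399] [-0.09878398  1.49204276  0.11560234]
```

View pics/w6.png

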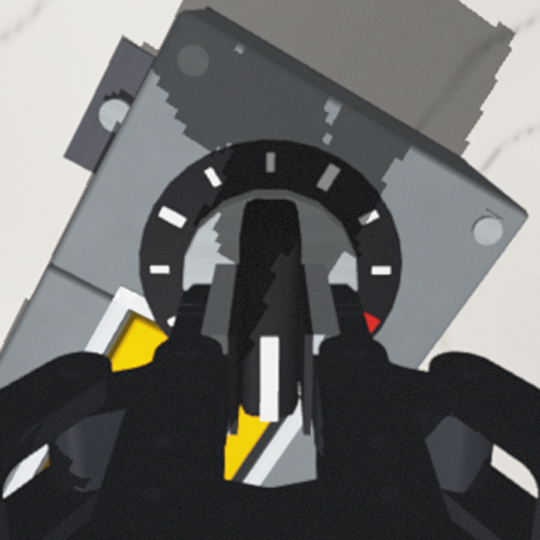

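Call:
step_arm:
  increments: "0 0 0 0 0 0; 0 0 0 0 0 0; 0 0 0 0 0 0; 0 0 0 0 0 0"
  fingers: 0

```text
t: 8.92
tool_pos: [0.4753, 0.3559, 0.0619]
tool_rot: [-3.008, -0.907, -0.002]
contact_force: [-0.9, 0.4, 0.0]
opening: 0.0428
```

Call:
step_arm:
  increments: "0 0 -1 0 0 0; 0 0 -1 0 0 0; 0 0 -1 0 0 0; 0 0 -0.5 0 0 0.8; 0 0 -0.5 0 0 0.7; 0 0 0 0 0 0.7; 0 0 0 0 0 0"

```text
t: 9.5
tool_pos: [0.4758, 0.3562, 0.1631]
tool_rot: [-3.089, -0.57, -0.005]
contact_force: [0.1, 0.6, 0.3]
opening: 0.0426
```

```bash
python3 - <<'E'
from station import ctrl
from h import *
import pickle
np.set_printoptions(precision=4,suppress=True)
o=ctrl.get_obs();print(o["t"],o["tool_pos"],yaw(o))
print(plan(o,[.4858,.1397,.13],.365))
w=ctrl.get_image("wrist");pickle.dump((o,w),open("w7.pkl","wb"))
cv2.imwrite("pics/w7.png",w["pixels"][:,:,::-1])
E
```

```text
9.5 [0.4758 0.3562 0.1631] 0.36469358024515075
(array([-2.7176,  8.233 ,  1.3134]), array([-0.0033, -0.0302, -0.0031]))
```

View pics/w7.png

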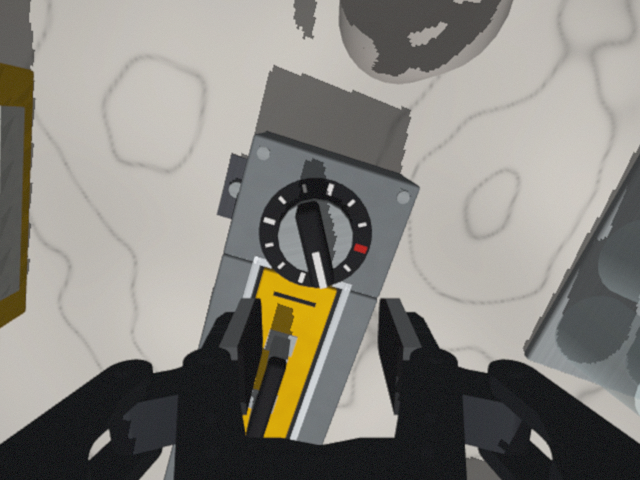

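```bash
python3 - <<'E'
from h import *
import pickle
o,w=pickle.load(open("w7.pkl","rb"))
im=w["pixels"].astype(int)[225:300,290:350]
m=(im.min(2)>190).astype(np.uint8)
n,l,st,ce=cv2.connectedComponentsWithStats(m)
for i in range(1,n):
    if st[i,4]>40:
        ys,xs=np.nonzero(l==i);vx,vy,x0,y0=cv2.fitLine(np.c_[xs,ys].astype(np.float32),2,0,.01,.01).ravel()
        if vy<0:vx,vy=-vx,-vy
        a=np.array([x0+290-vx*12,y0+225-vy*12]);b=np.array([x0+290+vx*12,y0+225+vy*12])
        q=cast(w,[a,b],.1045);v=q[1]-q[0];th=np.arctan2(v[1],v[0]);print(st[i],ce[i]+[290,225],q,th,"cw",.057-th)
E
```

```text
[ 23  28  13  35 206] [318.92718447 269.81553398] [[0.47582008 0.35143959 0.1045    ]
 [0.4837994  0.33912208 0.1045    ]] -0.9959676514038228 cw 1.0529676514038229
[ 44  58  16  17 114] [343.83333333 289.48245614] [[0.4933684  0.34516409 0.1045    ]
 [0.50225876 0.33293067 0.1045    ]] -0.9423566861556464 cw 0.9993566861556464
```

Call:
step_arm:
  increments: "-0.3 0.91 0 0 0 0; -0.3 0.91 0 0 0 0; -0.3 0.91 0 0 0 0; -0.3 0.91 0 0 0 0; -0.3 0.91 0 0 0 0; -0.3 0.91 0 0 0 0; -0.3 0.91 0 0 0 0; -0.3 0.91 0 0 0 0; -0.3 0.91 0 0 0 0; 0 0 0 0 0 0; 0 0 0 0 0 0"

```text
t: 10.47
tool_pos: [0.4848, 0.1397, 0.1607]
tool_rot: [-3.089, -0.57, 0.002]
contact_force: [-0.6, 0.3, 0.4]
opening: 0.0425
```

```bash
python3 - <<'E'
from station import ctrl
from h import *
import pickle
np.set_printoptions(precision=4,suppress=True)
o=ctrl.get_obs();print(o["t"],o["tool_pos"],yaw(o))
print(plan(o,[.4855,.1395,.06],.365))
w=ctrl.get_image("wrist");pickle.dump((o,w),open("w8.pkl","wb"))
cv2.imwrite("pics/w8.png",w["pixels"][:,:,::-1])
E
```

```text
10.4667 [0.4848 0.1397 0.1607] 0.36499516431973617
(array([0.0285, 0.0202, 4.0287]), array([-0.0056,  0.0096, -0.0001]))
```

View pics/w8.png

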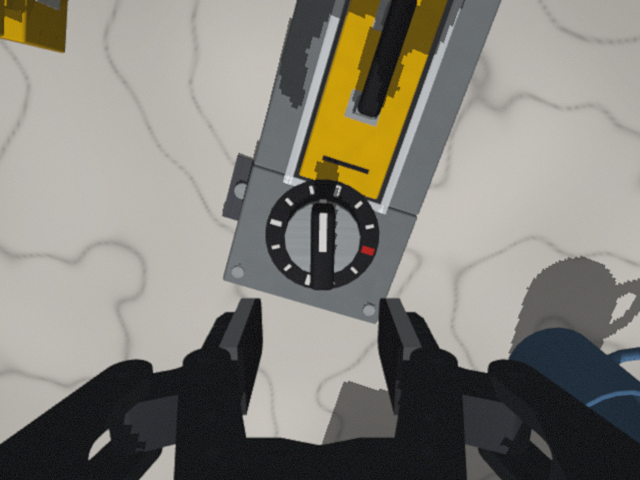

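Call:
step_arm:
  increments: "0.03 0.02 0.8 0 0 0; 0 0 0.8 0 0 0; 0 0 0.8 0 0 0; 0 0 0.8 0 0 0; 0 0 0.5 0 0 0; 0 0 0.3 0 0 0; 0 0 0 0 0 0; 0 0 0 0 0 0"

```text
t: 11.18
tool_pos: [0.4861, 0.1407, 0.0617]
tool_rot: [-3.089, -0.573, -0.0]
contact_force: [0.3, -0.0, 0.8]
opening: 0.0425
```

Call:
step_arm:
  increments: "0 0 0 0 0 0; 0 0 0 0 0 0; 0 0 0 0 0 0; 0 0 0 0 0 0; 0 0 0 0 0 0"
  fingers: -1

```text
t: 11.6
tool_pos: [0.486, 0.1401, 0.0631]
tool_rot: [3.089, 0.571, -0.0]
contact_force: [-4.5, -1.5, 5.6]
opening: 0.0132
```

```bash
python3 - <<'E'
from station import ctrl
from h import *
o=ctrl.get_obs();y=yaw(o);print(o["t"],o["tool_pos"],y,o["opening"],o["contact_force"],"theta if aligned",.057-(y+np.pi/2)+2*np.pi)
E
```

```text
11.6 [0.48602602 0.14005488 0.06309243] 0.3659156605417566 0.01318775037489127 [-4.4559493  -1.4898992   5.56869042] theta if aligned 4.4034733198429326
```

Needs 5.236 − 4.403 = 0.833 clockwise, which is +8.33 about tool z.

Call:
step_arm:
  increments: "0 0 0 0 0 0.8; 0 0 0 0 0 0.8; 0 0 0 0 0 0.8; 0 0 0 0 0 0.8; 0 0 0 0 0 0.8; 0 0 0 0 0 0.8; 0 0 0 0 0 0.8; 0 0 0 0 0 0.8; 0 0 0 0 0 0.8; 0 0 0 0 0 0.8; 0 0 0 0 0 0.35; 0 0 0 0 0 0"

```text
t: 12.6
tool_pos: [0.4865, 0.14, 0.0631]
tool_rot: [3.055, -0.731, 0.002]
contact_force: [-3.4, -1.7, 5.8]
opening: 0.013
```

Call:
step_arm:
  increments: "0 0 0 0 0 0; 0 0 0 0 0 0; 0 0 0 0 0 0; 0 0 0 0 0 0; 0 0 0 0 0 0"
  fingers: 0

```text
t: 13.02
tool_pos: [0.4859, 0.1403, 0.0614]
tool_rot: [-3.056, 0.73, -0.0]
contact_force: [-1.1, 0.2, 0.2]
opening: 0.0427
```

Call:
step_arm:
  increments: "0 0 -1 0 0 0; 0 0 -1 0 0 0; 0 0 -1 0 0 0; 0 0 -1 0 0 0; 0 0 0 0 0 0; 0 0 0 0 0 0"

```text
t: 13.52
tool_pos: [0.4873, 0.1405, 0.1635]
tool_rot: [-3.054, 0.729, -0.006]
contact_force: [-0.6, -0.2, 0.1]
opening: 0.0428
```

```bash
python3 - <<'E'
from station import ctrl
from h import *
import pickle
np.set_printoptions(precision=4,suppress=True)
o=ctrl.get_obs();print(o["t"],o["tool_pos"],yaw(o), .057-(yaw(o)+np.pi/2)+2*np.pi)
print(plan(o,[.479,.2475,.15],.057))
w=ctrl.get_image("wrist");pickle.dump((o,w),open("w9.pkl","wb"))
cv2.imwrite("pics/w9.png",w["pixels"][:,:,::-1])
E
```

```text
13.5167 [0.4873 0.1405 0.1635] -0.4687956932421266 5.238184673626816
(array([-2.2296, -3.6671,  0.5412]), array([-0.0144, -0.0397, -5.2579]))
```

View pics/w9.png

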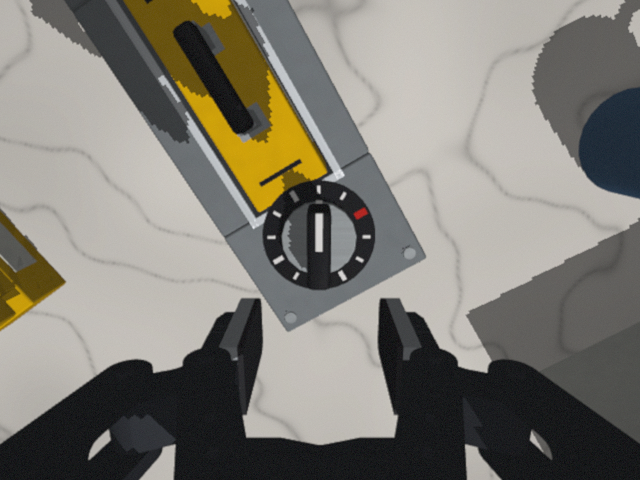

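Call:
step_arm:
  increments: "0 0 0 0 0 -0.9; 0 0 0 0 0 -0.9; 0 0 0 0 0 -0.9; 0 0 0 0 0 -0.9; 0 0 0 0 0 -0.9; 0 0 0 0 0 -0.76; 0 0 0 0 0 0"

```text
t: 14.15
tool_pos: [0.4847, 0.1401, 0.1592]
tool_rot: [3.14, 0.091, -0.006]
contact_force: [0.6, 0.5, 0.0]
opening: 0.0427
```

```bash
python3 - <<'E'
from station import ctrl
from h import *
np.set_printoptions(precision=4,suppress=True)
o=ctrl.get_obs();print(o["t"],o["tool_pos"],yaw(o))
print(plan(o,[.4793,.2475,.15],.057))
E
```

```text
14.15 [0.4847 0.1401 0.1592] 0.058206554482413395
(array([ 0.0372, -4.3002,  0.3656]), array([0.0024, 0.0376, 0.0121]))
```

Call:
step_arm:
  increments: "0.02 -0.86 0 0 0 0; 0.02 -0.86 0 0 0 0; 0 -0.86 0 0 0 0; 0 -0.86 0 0 0 0; 0 -0.86 0 0 0 0; 0 0 0 0 0 0; 0 0 0 0 0 0"

```text
t: 14.73
tool_pos: [0.4799, 0.248, 0.16]
tool_rot: [3.139, 0.09, -0.004]
contact_force: [-0.4, 0.2, 0.0]
opening: 0.043
```

```bash
python3 - <<'E'
from station import ctrl
from h import *
import pickle
np.set_printoptions(precision=4,suppress=True)
o=ctrl.get_obs();print(o["t"],o["tool_pos"],yaw(o))
print(plan(o,[.4793,.2475,.06],.057))
w=ctrl.get_image("wrist");pickle.dump((o,w),open("w10.pkl","wb"))
print(proj(w,[[.4793,.2475,.104],[.4775,.2775,.104],[.481,.2175,.104]]))
cv2.imwrite("pics/w10.png",w["pixels"][:,:,::-1])
E
```

```text
14.7333 [0.4799 0.248  0.16  ] 0.05743215202740492
(array([-0.0145,  0.0143,  3.9991]), array([0.0107, 0.0238, 0.0043]))
[[318.7537 252.8198]
 [318.5637 200.2177]
 [318.76   301.8226]]
```

View pics/w10.png

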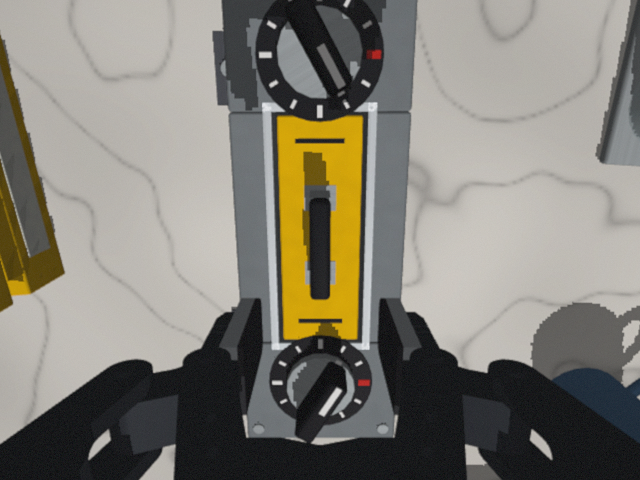

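Call:
step_arm:
  increments: "-0.01 0.02 0.8 0 0 0; 0 0 0.8 0 0 0; 0 0 0.8 0 0 0; 0 0 0.8 0 0 0; 0 0 0.5 0 0 0; 0 0 0.35 0 0 0; 0 0 0 0 0 0; 0 0 0 0 0 0"

```text
t: 15.45
tool_pos: [0.4807, 0.2468, 0.0603]
tool_rot: [3.14, 0.088, -0.0]
contact_force: [-0.7, 0.2, 0.5]
opening: 0.0424
```

Call:
step_arm:
  increments: "0 0 0 0 0 0; 0 0 0 0 0 0; 0 0 0 0 0 0; 0 0 0 0 0 0; 0 0 0 0 0 0; 0 0 0 0 0 0"
  fingers: -1
  newtons: 80

```text
t: 15.95
tool_pos: [0.481, 0.2475, 0.0618]
tool_rot: [-3.14, -0.09, -0.002]
contact_force: [-3.0, -1.9, 6.0]
opening: 0.0095
```

Call:
step_arm:
  increments: "0 0 -0.3 0 0 0; 0 0 -0.5 0 0 0; 0 0 -0.5 0 0 0; 0 0 0 0 0 0; 0 0 0 0 0 0"

```text
t: 16.37
tool_pos: [0.4816, 0.2475, 0.0942]
tool_rot: [-3.139, -0.089, -0.005]
contact_force: [-0.2, 0.3, -5.2]
opening: 0.0099
```

Call:
step_arm:
  increments: "0 0 -1 0 0 0; 0 0 -1 0 0 0; 0 0 -1 0 0 0; 0 0 -1 0 0 0; 0 0 0 0 0 0.5; 0 0 0 0 0 0.9; 0 0 0 0 0 0.9; 0 0 0 0 0 0.9; 0 0 0 0 0 0.9; 0 0 0 0 0 0.9; 0 0 0 0 0 0.9; 0 0 0 0 0 0.9"

```text
t: 17.37
tool_pos: [0.48, 0.2469, 0.1916]
tool_rot: [2.987, -0.969, -0.002]
contact_force: [-0.3, -0.2, -5.5]
opening: 0.01
```

Call:
step_arm:
  increments: "0 0 0 0 0 0.9; 0 0 0 0 0 0.9; 0 0 0 0 0 0.9; 0 0 0 0 0 0.9; 0 0 0 0 0 0.9; 0 0 0 0 0 0.9; 0 0 0 0 0 0.9; 0 0 0 0 0 0.9; 0 0 0 0 0 0.9; 0 0 0 0 0 0.5; 0 0 0 0 0 0; 0 0 0 0 0 0"

```text
t: 18.37
tool_pos: [0.4801, 0.247, 0.1919]
tool_rot: [2.317, -2.119, -0.001]
contact_force: [0.2, -0.1, -5.5]
opening: 0.0099
```

```bash
python3 - <<'E'
from station import ctrl
from h import *
import pickle
np.set_printoptions(precision=4,suppress=True)
o=ctrl.get_obs();print(o["t"],o["tool_pos"],yaw(o),o["opening"],o["contact_force"])
print(plan(o,[.491,-.2026,.19],-1.485))
s=ctrl.get_image("scene");w=ctrl.get_image("wrist");cv2.imwrite("pics/s11.png",s["pixels"][:,:,::-1]);cv2.imwrite("pics/w11.png",w["pixels"][:,:,::-1])
E
```

```text
18.3667 [0.4801 0.247  0.1919] -1.481627777824033 0.009881824642947618 [ 0.1731 -0.1178 -5.5248]
(array([17.9504,  1.1682,  0.0826]), array([ 0.0136, -0.0036,  0.0337]))
```

View pics/s11.png

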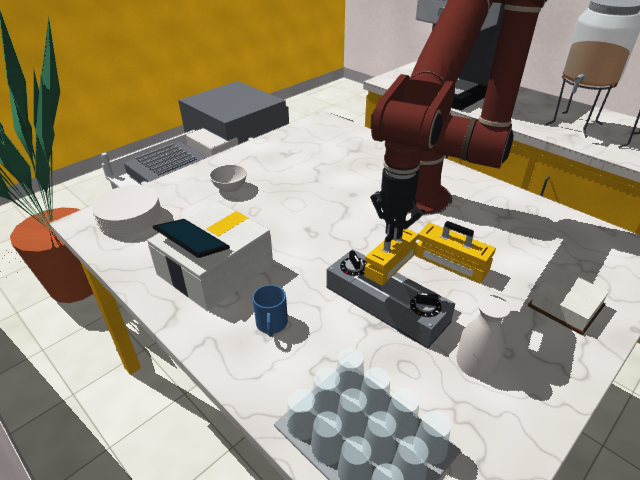

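View pics/w11.png

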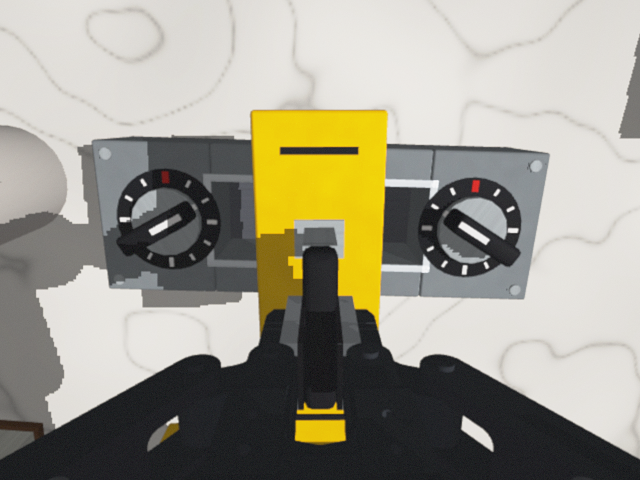

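Call:
step_arm:
  increments: "0.5 0.06 0 0 0 0; 0.8 0.06 0 0 0 0; 1 0.06 0 0 0 0; 1 0.06 0 0 0 0; 1 0.06 0 0 0 0; 1 0.06 0 0 0 0; 1 0.06 0 0 0 0; 1 0.06 0 0 0 0; 1 0.06 0 0 0 0; 1 0.06 0 0 0 0; 1 0.06 0 0 0 0; 1 0.06 0 0 0 0"

```text
t: 19.47
tool_pos: [0.487, -0.0375, 0.1928]
tool_rot: [2.317, -2.121, 0.001]
contact_force: [0.3, 0.7, -5.4]
opening: 0.0099
```

Call:
step_arm:
  increments: "1 0.06 0 0 0 0; 1 0.06 0 0 0 0; 1 0.06 0 0 0 0; 1 0.06 0 0 0 0; 1 0.06 0 0 0 0; 0.8 0.06 0 0 0 0; 0.5 0.06 0 0 0 0; 0.35 0.06 0 0 0 0; 0 0 0 0 0 0; 0 0 0 0 0 0"

```text
t: 20.3
tool_pos: [0.4898, -0.2021, 0.1925]
tool_rot: [-2.316, 2.122, 0.002]
contact_force: [-0.1, 0.5, -5.1]
opening: 0.0097
```

```bash
python3 - <<'E'
from station import ctrl
from h import *
import pickle
np.set_printoptions(precision=4,suppress=True)
o=ctrl.get_obs();print(o["t"],o["tool_pos"],yaw(o),o["opening"],o["contact_force"])
print(plan(o,[.491,-.2026,.06],-1.485))
w=ctrl.get_image("wrist");cv2.imwrite("pics/w12.png",w["pixels"][:,:,::-1]);pickle.dump((o,w),open("w12.pkl","wb"))
E
```

```text
20.3 [ 0.4898 -0.2021  0.1925] -1.483168697512784 0.009691906048069004 [-0.0728  0.4842 -5.1389]
(array([ 0.0315, -0.0454,  5.3014]), array([0.002 , 0.0113, 0.0183]))
```

View pics/w12.png

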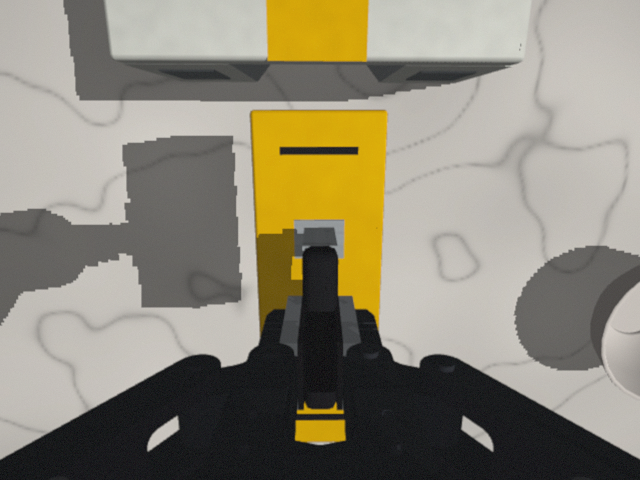

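```bash
python3 - <<'E'
from h import *
import pickle
np.set_printoptions(precision=4,suppress=True)
o,w=pickle.load(open("w12.pkl","rb"))
q=cast(w,[(267,61),(368,61),(268,2),(367,2),(112,61),(521,61)],.124);print(q,(q[0]+q[1])/2,(q[4]+q[5])/2)
v=q[1]-q[0];print("till yaw",np.arctan2(v[0],-v[1])*1, np.linalg.norm(v)); v=q[5]-q[4];print(np.arctan2(v[0],-v[1]),np.linalg.norm(v))
# cassette box top z: 
zt=.0625+ .13  # guess: reported tcp .0618 when top at .068
zt=.068+(o["tool_pos"][2]-.0618)
c=cast(w,[(252,111),(386,111)],zt);print(zt,c,c.mean(0),np.linalg.norm(c[1]-c[0]))
E
```

```text
[[ 0.5883 -0.1651  0.124 ]
 [ 0.5929 -0.2181  0.124 ]
 [ 0.616  -0.1642  0.124 ]
 [ 0.6204 -0.2143  0.124 ]
 [ 0.5811 -0.0838  0.124 ]
 [ 0.5999 -0.2982  0.124 ]] [ 0.5906 -0.1916  0.124 ] [ 0.5905 -0.191   0.124 ]
till yaw 0.08731221797457811 0.0531443779203287
0.08731221797457732 0.215209272639469
0.19873723641775 [[ 0.5619 -0.17    0.1987]
 [ 0.5662 -0.2198  0.1987]] [ 0.564  -0.1949  0.1987] 0.05001287579229286
```

Call:
step_arm:
  increments: "0 0 0.5 0 0 0; 0 0 0.9 0 0 0; 0 0 0.9 0 0 0; 0 0 0.9 0 0 0; 0 0 0.9 0 0 0; 0 0 0.5 0 0 0; 0 0 0.3 0 0 0; 0 0 0.2 0 0 0; 0 0 0 0 0 0; 0 0 0 0 0 0; 0 0 0 0 0 0"

```text
t: 21.27
tool_pos: [0.4912, -0.2031, 0.0669]
tool_rot: [-2.316, 2.121, -0.005]
contact_force: [0.9, -0.5, -5.7]
opening: 0.0095
```

Call:
step_arm:
  increments: "0 0 0.2 0 0 0; 0 0 0.15 0 0 0; 0 0 0.06 0 0 0; 0 0 0 0 0 0; 0 0 0 0 0 0"

```text
t: 21.68
tool_pos: [0.4904, -0.2027, 0.0558]
tool_rot: [-2.317, 2.122, -0.001]
contact_force: [-1.5, 2.0, 1.4]
opening: 0.0098
```

Call:
step_arm:
  increments: "0 0 0 0 0 0; 0 0 0 0 0 0; 0 0 0 0 0 0; 0 0 0 0 0 0; 0 0 0 0 0 0"
  fingers: 0

```text
t: 22.1
tool_pos: [0.4903, -0.2027, 0.0552]
tool_rot: [-2.317, 2.122, -0.001]
contact_force: [-0.1, -0.6, -0.8]
opening: 0.0424
```

Call:
step_arm:
  increments: "0 0 -0.8 0 0 0; 0 0 -0.8 0 0 0; 0 0 -0.8 0 0 0; 0 0 -0.8 0 0 0; 0 0 -0.8 0 0 0; 0 0 0 0 0 0; 0 0 0 0 0 0"

```text
t: 22.68
tool_pos: [0.4909, -0.2031, 0.1564]
tool_rot: [-2.316, 2.121, -0.005]
contact_force: [0.3, 0.5, -0.4]
opening: 0.0428
```

```bash
python3 - <<'E'
from station import ctrl
from h import *
import pickle
np.set_printoptions(precision=4,suppress=True)
o=ctrl.get_obs();print(o["t"],o["tool_pos"],yaw(o),o["opening"],o["contact_force"])
w=ctrl.get_image("wrist");cv2.imwrite("pics/w13.png",w["pixels"][:,:,::-1]);pickle.dump((o,w),open("w13.pkl","wb"))
E
```

```text
22.6833 [ 0.4909 -0.2031  0.1564] -1.4829830467906158 0.04277304624031829 [ 0.2645  0.4627 -0.4348]
```

View pics/w13.png

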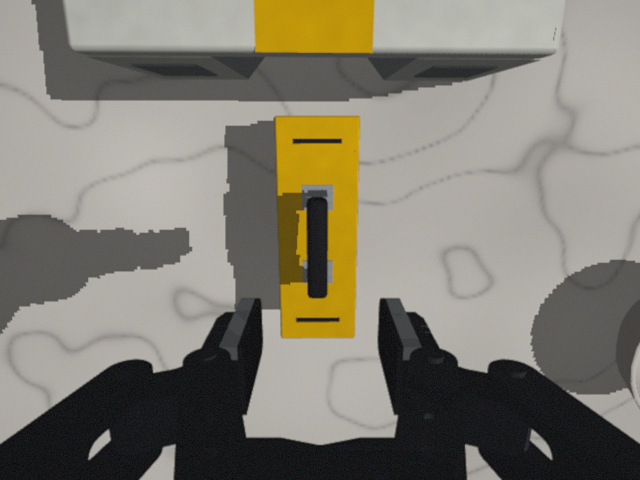

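```bash
python3 - <<'E'
from h import *
import pickle
np.set_printoptions(precision=4,suppress=True)
o,w=pickle.load(open("w13.pkl","rb"))
c=cast(w,[(275,117),(359,117),(355,337),(281,337)],.062)
f,b=(c[0]+c[1])/2,(c[2]+c[3])/2;ctr=(f+b)/2;v=f-b
print(ctr,f,b,np.linalg.norm(v),np.linalg.norm(c[1]-c[0]),np.arctan2(v[1],v[0]))
q=cast(w,[(256,51),(374,51)],.124).mean(0);print("mouth",q)
ps=.0875;X=np.array([np.cos(ps),np.sin(ps),0]);Y=np.array([-X[1],X[0],0])
m=np.array([.5906,-.192,0])
for p in(ctr,f,b): print("till frame",(p-m)@X-.12,(p-m)@Y)
# push start: tcp at tail -30mm along centre line
for dx in(-.165-.075,):
  pass
st=m+X*((-.222-.075-.040)+.12);en=m+X*((-.165-.011)+.12)
print("start",st,"end",en);print(plan(o,[st[0],st[1],.16],ps-np.pi/2))
E
```

```text
[ 0.4904 -0.2014  0.062 ] [ 0.564  -0.1948  0.062 ] [ 0.4169 -0.2081  0.062 ] 0.14775661978579008 0.05074231531114343 0.09044914520436668
mouth [ 0.5912 -0.1918  0.124 ]
till frame -0.22060591298301802 -0.0006597308894446031
till frame -0.14672792436661802 -0.0004418533419476916
till frame -0.29448390159941806 -0.0008776084369415146
start [ 0.3744 -0.211   0.    ] end [ 0.5348 -0.1969  0.    ]
(array([-0.0938,  4.6691, -0.1585]), array([-0.0265, -0.0198,  0.0032]))
```

Call:
step_arm:
  increments: "-0.02 0.7 0 0 0 0; -0.02 0.8 0 0 0 0; -0.02 0.8 0 0 0 0; -0.02 0.8 0 0 0 0; -0.02 0.8 0 0 0 0; 0 0.77 0 0 0 0; 0 0 0 0 0 0; 0 0 0 0 0 0"
  fingers: -0.4
  newtons: 60

```text
t: 23.4
tool_pos: [0.3726, -0.2098, 0.1533]
tool_rot: [-2.315, 2.123, 0.003]
contact_force: [0.9, 0.7, -0.4]
opening: 0.0258
```

Call:
step_arm:
  increments: "0 0 0.9 0 0 0; 0 0 0.9 0 0 0; 0 0 0.9 0 0 0; 0 0 0.9 0 0 0; 0 0 0.8 0 0 0; 0 0 0.7 0 0 0; 0 0 0.4 0 0 0; 0 0 0.3 0 0 0; 0 0 0.1 0 0 0; 0 0 0 0 0 0; 0 0 0 0 0 0"

```text
t: 24.32
tool_pos: [0.3743, -0.2107, 0.0083]
tool_rot: [-2.317, 2.122, -0.002]
contact_force: [0.3, -0.5, 0.7]
opening: 0.0256
```

```bash
python3 - <<'E'
from station import ctrl
from h import *
import pickle
np.set_printoptions(precision=4,suppress=True)
o=ctrl.get_obs();print(o["t"],o["tool_pos"],yaw(o),o["opening"],o["contact_force"])
print(plan(o,[.3744,-.211,.008],.0875-np.pi/2)); print(plan(o,[.5348,-.1969,.008],.0875-np.pi/2)[0])
w=ctrl.get_image("wrist");d=ctrl.get_image("side")
cv2.imwrite("pics/w14.png",np.hstack([cv2.resize(w["pixels"][...,::-1],(400,300)),cv2.resize(d["pixels"][200:380,220:460,::-1],(400,300))]))
E
```

```text
24.3167 [ 0.3743 -0.2107  0.0083] -1.4829139603835233 0.025586651841610034 [ 0.2835 -0.4596  0.7214]
(array([ 0.0124, -0.0048,  0.0105]), array([-0.0105, -0.0092,  0.0038]))
[ 0.0137 -6.4455  0.0172]
```

View pics/w14.png

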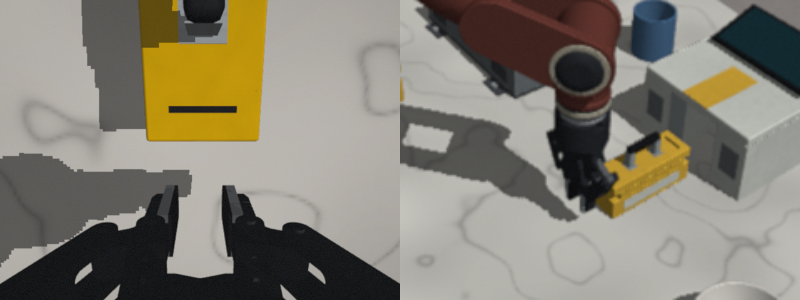

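Call:
step_arm:
  increments: "0 -0.3 0 0 0 0; 0 -0.4 0 0 0 0; 0 -0.3 0 0 0 0; 0 -0.3 0 0 0 0; 0 -0.3 0 0 0 0; 0 -0.4 0 0 0 0; 0 -0.4 0 0 0 0; 0 -0.4 0 0 0 0; 0 -0.4 0 0 0 0; 0 -0.4 0 0 0 0; 0 -0.4 0 0 0 0; 0 0 0 0 0 0"

```text
t: 25.42
tool_pos: [0.4751, -0.2015, 0.0078]
tool_rot: [-2.318, 2.12, -0.002]
contact_force: [0.4, 0.2, 0.6]
opening: 0.0258
```

```bash
python3 - <<'E'
from station import ctrl
from h import *
np.set_printoptions(precision=4,suppress=True)
o=ctrl.get_obs();print(o["t"],o["tool_pos"],yaw(o),o["opening"],o["contact_force"])
print(plan(o,[.5348,-.1969,.008],.0875-np.pi/2))
w=ctrl.get_image("wrist");d=ctrl.get_image("side")
cv2.imwrite("pics/w15.png",np.hstack([cv2.resize(w["pixels"][...,::-1],(400,300)),cv2.resize(d["pixels"][200:380,220:460,::-1],(400,300))]))
E
```

```text
25.4167 [ 0.4751 -0.2015  0.0078] -1.4820231563400301 0.02580373905783707 [0.3525 0.1523 0.5935]
(array([ 0.027 , -2.3956, -0.0049]), array([-0.0105, -0.0054,  0.0127]))
```

View pics/w15.png

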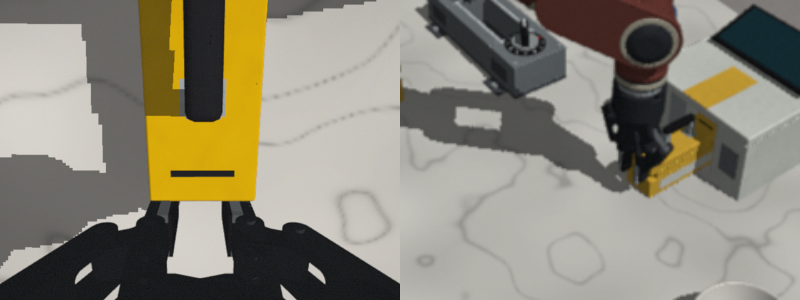

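Call:
step_arm:
  increments: "0 -0.3 0 0 0 0; 0 -0.4 0 0 0 0; 0 -0.4 0 0 0 0; 0 -0.4 0 0 0 0; 0 -0.3 0 0 0 0; 0 -0.2 0 0 0 0; 0 0 0 0 0 0; 0 0 0 0 0 0"

```text
t: 26.18
tool_pos: [0.524, -0.1972, 0.0078]
tool_rot: [-2.316, 2.121, -0.002]
contact_force: [0.7, -0.4, 0.3]
opening: 0.0257
```

Call:
step_arm:
  increments: "0 -0.12 0 0 0 0; 0 -0.12 0 0 0 0; 0 0 0 0 0 0; 0 0 0 0 0 0"

```text
t: 26.52
tool_pos: [0.5289, -0.1967, 0.0077]
tool_rot: [2.317, -2.122, 0.0]
contact_force: [-2.5, -0.7, 1.1]
opening: 0.0257
```

```bash
python3 - <<'E'
from station import ctrl
from h import *
import pickle
np.set_printoptions(precision=4,suppress=True)
o=ctrl.get_obs();print(o["t"],o["tool_pos"],yaw(o),o["opening"],o["contact_force"])
print(plan(o,[.5348,-.1969,.008],.0875-np.pi/2))
w=ctrl.get_image("wrist");d=ctrl.get_image("side");pickle.dump((o,w,d),open("w16.pkl","wb"))
cv2.imwrite("pics/w16.png",np.hstack([cv2.resize(w["pixels"][...,::-1],(400,300)),cv2.resize(d["pixels"][200:380,220:460,::-1],(400,300))]))
E
```

```text
26.5167 [ 0.5289 -0.1967  0.0077] -1.4830776255345806 0.02565120533082127 [-2.4631 -0.678   1.1238]
(array([ 0.0278, -0.2352, -0.0104]), array([-0.0009, -0.0024,  0.0022]))
```

View pics/w16.png

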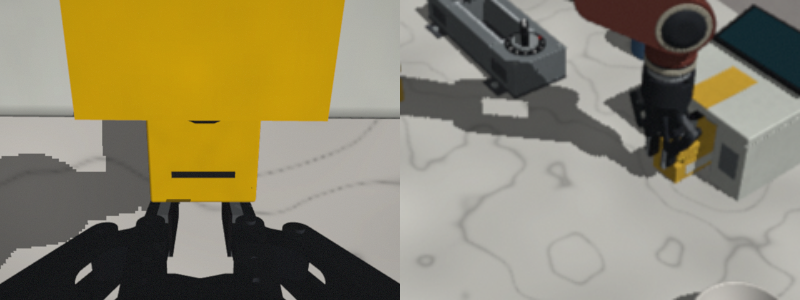

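Call:
step_arm:
  increments: "0 -0.08 0 0 0 0; 0 -0.08 0 0 0 0; 0 -0.08 0 0 0 0; 0 0 0 0 0 0; 0 0 0 0 0 0"

```text
t: 27.03
tool_pos: [0.5345, -0.1962, 0.0076]
tool_rot: [2.316, -2.121, -0.001]
contact_force: [-3.8, -0.6, 2.9]
opening: 0.0256
```

Call:
step_arm:
  increments: "0 -0.06 0 0 0 0; 0 -0.06 0 0 0 0; 0 0 0 0 0 0; 0 0 0 0 0 0"

```text
t: 27.37
tool_pos: [0.5343, -0.1962, 0.0076]
tool_rot: [2.313, -2.117, -0.01]
contact_force: [-17.3, -1.4, 13.1]
opening: 0.0257
```

Call:
step_arm:
  increments: "0 0.5 0 0 0 0; 0 0.8 0 0 0 0; 0 0.8 0 0 0 0; 0 0.5 -0.5 0 0 0; 0 0 -1 0 0 0; 0 0 -1 0 0 0; 0 0 -1 0 0 0; 0 0 -1 0 0 0; 0 0 -1 0 0 0; 0 0 0 0 0 0; 0 0 0 0 0 0"

```text
t: 28.28
tool_pos: [0.475, -0.2022, 0.1472]
tool_rot: [-2.315, 2.12, -0.009]
contact_force: [0.4, 1.0, -0.7]
opening: 0.0256
```

```bash
python3 - <<'E'
from station import ctrl
from h import *
import pickle
np.set_printoptions(precision=4,suppress=True)
o=ctrl.get_obs();print(o["t"],o["tool_pos"],yaw(o),o["contact_force"])
w=ctrl.get_image("wrist");d=ctrl.get_image("side");s=ctrl.get_image("scene");pickle.dump((o,w,d,s),open("w17.pkl","wb"))
cv2.imwrite("pics/w17.png",w["pixels"][...,::-1])
cv2.imwrite("pics/s17.png",np.hstack([cv2.resize(s["pixels"][...,::-1],(400,300)),cv2.resize(d["pixels"][...,::-1],(400,300))]))
E
```

```text
28.2833 [ 0.475  -0.2022  0.1472] -1.4829009645829854 [ 0.406   0.9747 -0.6663]
```

View pics/w17.png

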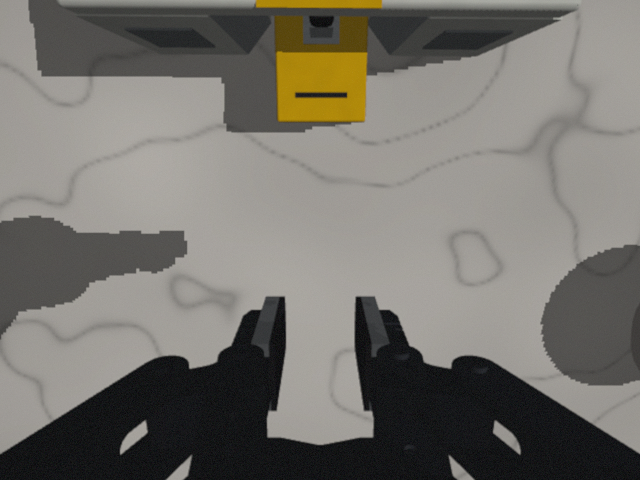

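View pics/s17.png

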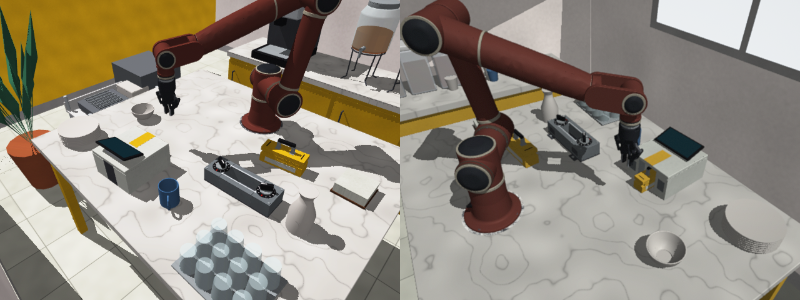

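```bash
python3 - <<'E'
from h import *
import pickle
np.set_printoptions(precision=4,suppress=True)
o,w,d,s=pickle.load(open("w17.pkl","rb"))
c=cast(w,[(278,121.5),(366,121.5),(367,53),(275.5,53)],.062)
ps=.0875;X=np.array([np.cos(ps),np.sin(ps),0]);Y=np.array([-X[1],X[0],0])
q=cast(w,[(258,8),(381,8)],.124).mean(0);print("mouth",q)
for m in(np.array([.5906,-.192,0]),q*[1,1,0]):
    print([((p-m)@X-.12+.075,(p-m)@Y) for p in (c[:2].mean(0),c[0],c[1])])
v=c[1]-c[0];print("heading",np.arctan2(v[0],-v[1]),np.linalg.norm(v))
crop(s,320,235,470,350,5,"pics/s18.png")
E
```

```text
mouth [ 0.5906 -0.1916  0.124 ]
[(np.float64(-0.0899259734634505), np.float64(-0.0012015876058247754)), (np.float64(-0.08992997713032704), np.float64(0.02456021622468653)), (np.float64(-0.089921969796574), np.float64(-0.026963391436336106))]
[(np.float64(-0.08991463109289567), np.float64(-0.0016017809764960478)), (np.float64(-0.0899186347597722), np.float64(0.024160022854015258)), (np.float64(-0.08991062742601914), np.float64(-0.02736358480700738))]
heading 0.08765541096697402 0.05152360828323638
```

View pics/s18.png

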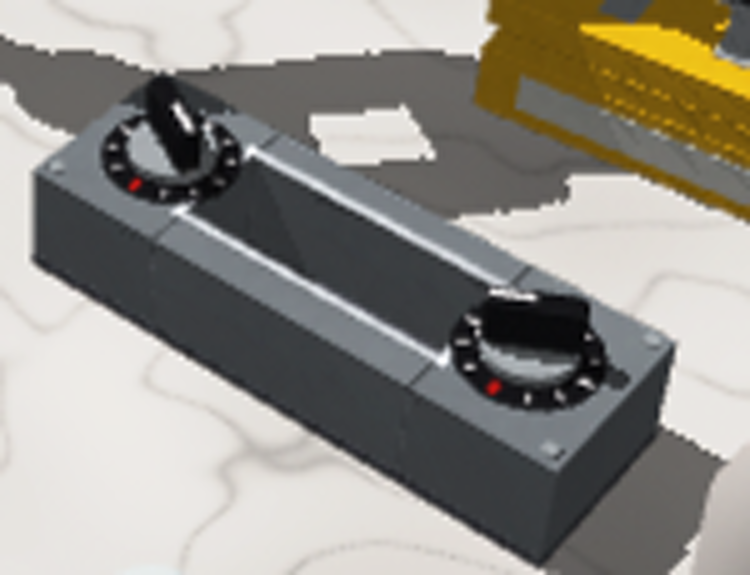

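```bash
python3 -c "
from station import ctrl
print(ctrl.finish_job())"
```

```text
the job is handed in; nothing more can be done
None
```

The job is done and handed in at about 28 s of the 67 s allowed. No verdict was reported.

**What I did**
- I turned the left dial anticlockwise to 2 o'clock and the right dial clockwise to 10 o'clock.
- I lifted the freed cassette out of the safe by its handle and stood it about 27 mm in front of the bay mouth.
- I let go of it, then pushed it in from behind with both fingertips until it stalled at the stop at about 17 N. After that I backed off and raised the arm clear.

**Last checks**
- **Cassette:** its centre is at till x ≈ -0.090 m (the nominal home position) and about 1.5 mm off the centre line. Its heading is within 0.001 rad of the bay's direction. In the views after the push it stands upright.
- **Dials:** the left reads 1.053 rad from the image against a target of 1.047. The right reads about 5.238 rad, taken from the gripper angle while it held the dial, against a target of 5.236. The overhead picture taken after lifting the cassette showed both on the code, and nothing touched them afterwards. I only looked at the dials by eye in the last view.
- **Bowl, mug and carafe:** they look untouched in the last views; I did not measure them again.

**What disagreed**
- **Finger height:** in the camera views the fingertips sit about 22 mm farther back than the stated tool point. The first grip on the left dial therefore closed above its bar without turning it. I corrected for the 22 mm in every later move.
- **Side camera:** it put the safe about 6 mm off in y compared with the other two cameras, so I relied on the wrist camera.

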